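# Empty the tilting rinse barrel

## Robot

A 6-joint arm with a two-finger parallel gripper is mounted at the origin on a cart in front of the work surface, level with it; the furniture and walls round the work are solid. World frame = base frame: x ahead of the robot, y to its left, z up, the work surface at z = 0. Lengths are in m, angles in rad, forces in N, time in s.
With the tool pointing down it reaches from about 0.25 to 0.775 m from the base axis. Payload 8.9 kg.
Tool frame: the origin (TCP) lies midway between the tips of the shut fingers; the grasp point (between the pads) lies 19 mm behind it; z points along the fingers, y is the line along which they close (so a half turn about z gives the same grasp; the last joint's range is limited). The gripper opens to 85 mm and grips with 20 to 120 N. Pads are 22 mm wide; open, the fingers measure 114 mm over their backs; the gripper's body (76 mm by 85 mm) begins 54 mm behind the grasp point. The pads swing forward as they close: fully open they stand 13 mm farther back than shut.
Start: joints at [-1.446, 0.291, -0.153, 1.127, 0, 1.431], TCP at [0.137, -0.507, 0.205] pointing down, gripper open.
Joint ranges: [-2.52, 2.52], [-0.91, 1.74], [-1.3, 1.37], [-1.96, 2.02], [-1.52, 1.47], [-3.14, 3.14]. Speed limits (rad/s): [2.22, 2.22, 2.79, 3.14, 3.14, 3.14].

## Interface

Orientations are given as [roll, pitch, yaw] about the fixed x, y, z axes, in that order (R = Rz(yaw) Ry(pitch) Rx(roll)).
In Python, from bench import * gives the robot as it stands.
- The arm moves only by the tool servo_tool, never from a script. Its argument "commands" is a list of rows, each a list of 3 entries, a list of its own where there are three numbers: the finger opening in mm, from 0 to 85.4, then the shift along the tool's x, y, z normalised to -1 to 1, where 1 is 10 cm, then the turn, a rotation vector about the tool's x, y, z normalised to -1 to 1, where 1 is pi/2 rad. In form: [[fingers, [dx, dy, dz], [wx, wy, wz]], ...]. A call has 1 to 10 rows; each row is the pose to reach, as a shift and turn from the pose commanded when the call began, along the tool's axes at that moment; what a row does not reach only later rows make up. A row lasts 1/12 s, in which the tool goes at most 41.7 mm and 7.16 degrees, less where a joint would pass 70% of its speed; a pose out of reach is approached as far as the arm can. A call with a number of a shift or a turn outside -1 to 1 is refused whole. A call with a gripper value outside its range is refused whole. The fingers move at their own pace and stop on an object; "force" is the grip in N (left out, the last holds). Time passes only in rows, so rows that repeat a pose let the fingers close. It gives the time, the measured TCP pose, the force, the opening and the grip force at its end, in the units of the state.
- get_obs(): the state, without advancing time (a new reading comes with each control period).
- read_camera(name): name is "side" or "top"; returns the picture (420x560x3 uint8, red, green, blue); there is no depth.
- camera_params(name): a dict with "fx", "fy", "cx", "cy" (pixels), "D" ([k1, k2, p1, p2, k3] as OpenCV has them; the pictures are not rectified), "camera_from_world" (4x4, takes a point from world to camera coordinates). Camera axes: x right, y up, looking along -z (the intrinsics and any distortion apply to the point x, -y, -z); pixel columns grow to the right and rows downward; lengths in m; the calibration is good to about 2 mm. A picture is of the moment at which its call begins. camera_params takes no time and is no camera call.
- hand_in(): hands the job in; it is judged then, once.
Trained networks look in the newest picture that a camera, given by its name, has taken for a name from the list of things; names that differ only in an ending like _2 or _b are one class to them, and where a whole thing is asked for, a point or a joint stands for the part that bears it (a point fixed in the world has none). Each returns a list of dicts, best first, with "score" (0 to 1); they miss things now and then, are a little off and sometimes report something else, mostly with a low value. They report only what shows in the picture. A call takes as long as a camera call. They do not tell look-alikes from the thing itself.
- silhouettes(camera, query): "region" (420x560 bool, what is visible of it) and "uv" ([column, row] in pixels, amid what is visible of it).
- place_of(camera, query): "uv" ([column, row] in pixels: a listed point, or the origin of a listed thing).
The state is a dict: "clock": time; "joints": joint angles; "joint_vel": joint speeds; "tau": joint torques, N m; "position": TCP position; "eef_rot": TCP orientation; "contact_force": force on the tool from outside, world axes, zero at the start; "moment": the same for the moment, N m; "gripper_width": finger opening in m; "grasp_force": force on a finger pad.
Only numpy, scipy, OpenCV 4.12 (cv2) and the standard library are available. Lean on these libraries where they do the work, as an engineer would, in place of code of your own. Each camera call takes 0.05 s, during which the arm holds its last target. There are 200 camera calls.

## Task

The rinsed mixing tubes are still inside the tilting rinse barrel. Unscrew its perforated cap anticlockwise (the thread lets go after a quarter turn or more), lift it off and set it down gently, right way up, on the bare bench clear of the tray; then swing the side crank over towards the robot until all three tubes have slid out of the wide mouth into the steel tray, and swing the barrel back up against its rest. Do not knock the tools and parts standing round it or push the tray away.

Things in the scene. Friction and masses are not known exactly. Their poses are not given: they have to be found in the camera images.
- stand: Grey fixed stand: base plate 117 x 128 mm (x -18 to +99 mm, top 14 mm up), two uprights at y = +-50 mm, 8 mm thick, 163 mm high, the barrel's cradle tilting between them. Origin on the bench straight below the tilt axis. Its -x side is the front, to which the mouth leans and pours, roughly towards the robot; its -y side (right, seen from the robot) carries the crank; z up.
- pivot (a point): Point on the level tilt axis midway between the uprights, 140 mm above the bench. Axes as the stand; the tilt axis is its y axis.
- cradle (a joint): Tilt of cradle and barrel, rad. 0 = against the rest: barrel axis leaning 35 degrees from vertical to the front, mouth up. Grows as the mouth swings forward and down, to a stop at 1.92 (mouth 55 degrees below level). Stiff bearing (0.6 N m, about 6 N at the crank's grip; no spring): stays where it is left. The tubes slide out from about 1.4 to 1.7 on.
- handle (a point): Middle of the crank's grip: black round bar, 17 mm thick, 60 mm long, parallel to the tilt axis, 102 mm to the stand's -y side and 110 mm from the tilt axis. The flat crank arm is at its inner end, 37 mm from this point; the outer end is free. At tilt 0 the crank leans 35 degrees back from vertical, at 1.92 it leans 75 degrees to the front. Site axes as mouth.
- mouth (a point): Centre of the barrel's rim (under the cap's top plate at the start), 60 mm from the tilt axis. Its z axis is the barrel's axis, pointing out of the mouth; y is parallel to the tilt axis. The barrel is a plain aluminium canister, 58 mm outside, straight bore 43 mm wide and 112 mm deep; a geared motor at its bottom keeps it from turning (slips only above 2.5 N m).
- cap: Ribbed round steel screw cap with 19 holes in its top plate: 66 mm outside diameter, 24 mm high, about 120 g. Origin at the centre of the skirt's lower edge; z axis along the cap's axis, out through the top plate (24 mm from the origin). On the barrel at the start, so leaning 35 degrees. It turns easily (below 0.3 N m) and has about 1 mm of play sideways.
- cap_top (a point): Centre of the cap's top, axes as the cap. Two lugs in the skirt run under two thread tracks on the neck. Turned anticlockwise (positive about z) the cap comes free after 85 to 135 degrees, not to be seen beforehand; about 23 degrees on it meets a stop, still free (back off a little before lifting). Free: lifts along the axis without resistance; before, it is held with 0.5 to 2 mm of axial play.
- tray: Loose open steel tray, 165 x 165 mm and 42 mm high, walls 3.5 mm, 0.9 kg, on the bench in front of the stand under where the mouth pours. Origin at the centre of its underside, sides along x and y, z up.
- tube_1: Mixing tube, carbide rod 9 mm thick and 92 mm long, about 35 g, inside the barrel at the start (with the two others, lying along the bore). Origin at its middle on its side, y axis along the tube.
- tube_2: Mixing tube like tube_1.
- tube_3: Mixing tube like tube_1.
- cutting_head: Bystander: turned metal cutting head, 36 x 36 x 98 mm, standing left of the stand. Origin at the centre of its underside.
- cut_bracket: Bystander: bare L-shaped metal bracket, 40 x 70 x 45 mm, standing left of the stand, further back. Origin at the centre of its underside.
- chip_brush: Bystander: flat wooden brush, 184 x 39 x 14 mm, lying left of the tray. Origin at the centre of its underside, y along it.
- tape_measure: Bystander: tape measure, 37 x 84 x 66 mm, standing right of the stand, further back. The bench between it, the vice and the stand is bare. Origin at the centre of its underside.
Things that resemble listed ones, but are neither listed nor needed, are in the scene too. Of the things that look like the cap, the smallest one is meant.

How it is judged:
By the outcome, as a careful person would: the job done as asked, in the order asked, and still so for the second after the job is handed in, with the robot touching nothing.
It also fails if it takes over 72 s, if anything falls off the work surface, if the arm or the gripper's body presses on something with over 40 N, if the wrist force passes 120 N, or if a joint passes its speed limit or range.

## Working session

There is one attempt and no reset: what is moved stays moved. The work goes in short steps, Python scripts to look and compute and a tool call to move; the robot and the scene stay as the last step left them, time stands still between calls to the robot, and variables do not carry over. Pictures are saved under pics/ and viewed, at most 10 in all, crops included, and the job is handed in when it is done.

Besides the shell and the picture viewer there is one more tool, called after "Request:" as name(argument=value, ...), one argument or row to a line, values as JSON. servo_tool: Moves the arm, as the interface text tells. Its arguments: {"type":"object","properties":{"commands":{"type":"array"},"force":{"type":"number"}},"required":["commands"]}

```bash
ls; mkdir -p pics; python3 - <<'E'
from bench import *
import cv2,numpy as np
ims=[]
for c in ("side","top"):
    im=read_camera(c)[:,:,::-1]; cv2.imwrite(f"pics/{c}0.png",im)
    p=camera_params(c); print(c,p["fx"],p["cx"],p["cy"],p["D"],np.round(p["camera_from_world"],3).tolist())
    for q in ("stand","pivot","handle","mouth","cap","cap_top","tray","cutting_head","cut_bracket","chip_brush","tape_measure"):
        try:
            r=place_of(c,q); print(q,[(np.round(d["uv"]).tolist(),round(d["score"],2)) for d in r[:4]])
        except Exception as e: print(q,e)
print(get_obs())
E
```

```text
pics
side 399.5601499931315 279.72704186809153 207.561364714196 [-0.04063705  0.          0.          0.          0.        ] [[-0.999, -0.038, 0.007, 0.567], [0.023, -0.454, 0.891, -0.059], [-0.031, 0.89, 0.455, -1.318], [0.0, 0.0, 0.0, 1.0]]
stand [([268.0, 250.0], 0.8)]
pivot [([288.0, 275.0], 0.72)]
handle [([235.0, 168.0], 0.93)]
mouth [([251.0, 280.0], 0.6), ([277.0, 191.0], 0.59)]
cap [([366.0, 317.0], 0.94), ([274.0, 200.0], 0.76), ([361.0, 282.0], 0.59)]
cap_top [([360.0, 287.0], 0.84), ([280.0, 192.0], 0.78), ([364.0, 327.0], 0.76)]
tray [([304.0, 246.0], 0.84)]
cutting_head [([286.0, 276.0], 0.88)]
cut_bracket [([254.0, 280.0], 0.71)]
chip_brush [([330.0, 267.0], 0.96)]
tape_measure [([252.0, 212.0], 0.51)]
top 496.06849761244825 273.62337868074314 202.19114343393622 [0.01519856 0.         0.         0.         0.        ] [[-0.017, -0.999, 0.027, 0.193], [0.998, -0.016, 0.058, -0.536], [-0.057, 0.028, 0.998, -1.344], [0.0, 0.0, 0.0, 1.0]]
stand [([274.0, 183.0], 0.86)]
pivot [([274.0, 178.0], 0.62)]
handle [([310.0, 129.0], 0.78), ([247.0, 248.0], 0.54)]
mouth [([283.0, 1
[... 430 characters left out ...]
1.2, 'joints': array([-1.44628577e+00,  2.90692522e-01, -1.53419357e-01,  1.12671223e+00,
       -9.42195137e-06,  1.43148647e+00]), 'joint_vel': array([-3.21215271e-04, -3.86243965e-04,  1.45416587e-05, -3.13329438e-04,
        3.41847692e-04,  7.62143686e-05]), 'tau': array([ 2.60398599e-03, -5.37030244e+01,  3.31641412e+01,  2.02033007e-03,
       -7.82363486e-05,  3.27273398e-06]), 'position': array([ 0.13689784, -0.50681867,  0.20540176]), 'eef_rot': array([-3.14156383e+00,  5.47323486e-06,  2.63820408e-01]), 'contact_force': array([-0.00313845,  0.02215969, -0.10170739]), 'moment': array([-0.02579492, -0.0499188 , -0.03637864]), 'grasp_force': 0.0, 'gripper_width': 0.08518747347200198}
```

View pics.

View pics/side0.png

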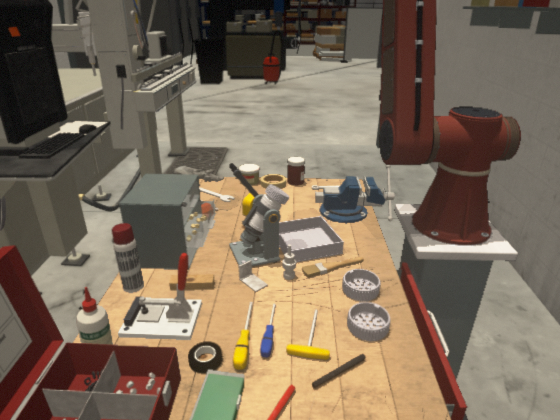

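View pics/top0.png

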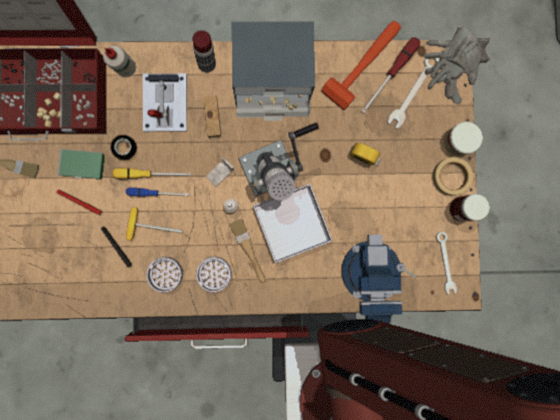

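```bash
cat > h.py <<'E'
from bench import *
import cv2,numpy as np
from scipy.optimize import least_squares
from scipy.spatial.transform import Rotation as R
def proj(c,P):
    p=camera_params(c);T=np.array(p["camera_from_world"]);P=np.atleast_2d(P)
    q=P@T[:3,:3].T+T[:3,3]; q=q*[1,-1,-1]
    K=np.array([[p["fx"],0,p["cx"]],[0,p["fy"],p["cy"]],[0,0,1]])
    return cv2.projectPoints(q.reshape(-1,1,3),np.zeros(3),np.zeros(3),K,np.array(p["D"]))[0][:,0]
def ray(c,uv,z):
    f=lambda a: proj(c,[a[0],a[1],z])[0]-uv
    return least_squares(f,[0.5,0]).x
def stand(s,t=0.):
    """s=(x,y,yaw); returns function local->world, and named points at tilt t"""
    Rz=R.from_euler('z',s[2]).as_matrix(); W=lambda p: np.array([s[0],s[1],0])+np.asarray(p)@Rz.T
    a=np.radians(35)+t   # lean to front of barrel axis
    ax=np.array([-np.sin(a),0,np.cos(a)]); b=np.radians(35)-t
    pv=np.array([0,0,.14])
    return W,dict(pivot=W(pv),mouth=W(pv+.06*ax),ax=Rz@ax,handle=W(pv+[.11*np.sin(b),-.102,.11*np.cos(b)]),Rz=Rz)
E
python3 - <<'E'
from h import *
obs=[]
for c in("side","top"):
    read_camera(c)
    for q in("pivot","handle","mouth","cap_top","stand","cap"):
        for d in place_of(c,q)[:4]: obs.append((c,q,np.array(d["uv"]),d["score"]))
x=None
def pts(s):
    W,d=stand(s); return dict(pivot=d["pivot"],handle=d["handle"],mouth=d["mouth"],cap_top=d["mouth"]+.003*d["ax"],stand=W([0,0,0]),cap=d["mouth"]-.021*d["ax"])
s=np.array([.6,.02,.3]);s[:2]=ray("top",np.array([274,178.]),.14)
for it in range(3):
    near=[o for o in obs if np.linalg.norm(proj(o[0],pts(s)[o[1]])[0]-o[2])<(30,15,10)[it]]
    f=lambda s: np.concatenate([proj(c,pts(s)[q])[0]-uv for c,q,uv,_ in near])
    s=least_squares(f,s,loss="soft_l1",f_scale=2).x
print("stand",s.round(4)); 
for o in near: print(o[0],o[1],o[2].round(1),(proj(o[0],pts(s)[o[1]])[0]-o[2]).round(1))
print({k:v.round(4) for k,v in pts(s).items()})
np.save("s.npy",s)
W,d=stand(s)
out=[]
for c,(u,v,w,h) in dict(side=(215,150,140,120),top=(200,90,200,180)).items():
    im=read_camera(c)[:,:,::-1]; k=5 if c=="side" else 4
    cr=cv2.resize(im[v:v+h,u:u+w],None,fx=k,fy=k,interpolation=cv2.INTER_CUBIC)
    def line(P,col): 
        q=((proj(c,P)-[u,v]+.5)*k).astype(int); cv2.polylines(cr,[q.reshape(-1,1,2)],False,col,1)
    line(W([[-.018,-.064,.014],[.099,-.064,.014],[.099,.064,.014],[-.018,.064,.014],[-.018,-.064,.014]]),(0,255,0))
    e1=d["Rz"]@[0,1,0]; e2=np.cross(d["ax"],e1); th=np.linspace(0,6.28,40)[:,None]
    for o,r in((.003,.033),(-.021,.033)): line(d["mouth"]+o*d["ax"]+r*(np.cos(th)*e1+np.sin(th)*e2),(0,0,255))
    line([d["handle"]-.037*e1*-1,d["handle"]-.03*e1],(255,0,255))
    cv2.imwrite(f"pics/{c}1.png",cr)
E
```

```text
stand [0.5956 0.1827 0.4042]
side pivot [268.1 211.3] [-0.6 -2.6]
side handle [232.3 168.3] [2.  0.3]
side mouth [277.  191.7] [ 2.2 -0.9]
side cap_top [278.6 192.2] [ 1.2 -2.3]
side stand [268.1 250. ] [-0.2  1.1]
side cap [274.6 198.7] [ 0.5 -1.6]
top pivot [274.2 176.8] [ 1.1 -0.2]
top handle [307.1 129. ] [-1.7  0.8]
top mouth [282.1 187.6] [-0.3 -0.1]
top cap_top [281.9 189.4] [ 0.2 -1.4]
top stand [273.9 185. ] [-0.2 -2.9]
top cap [280.7 184.4] [-1.2 -0.9]
{'pivot': array([0.5956, 0.1827, 0.14  ]), 'handle': array([0.6937, 0.1137, 0.2301]), 'mouth': array([0.564 , 0.1692, 0.1891]), 'cap_top': array([0.5624, 0.1685, 0.1916]), 'stand': array([0.5956, 0.1827, 0.    ]), 'cap': array([0.5751, 0.1739, 0.1719])}
```

View pics/side1.png

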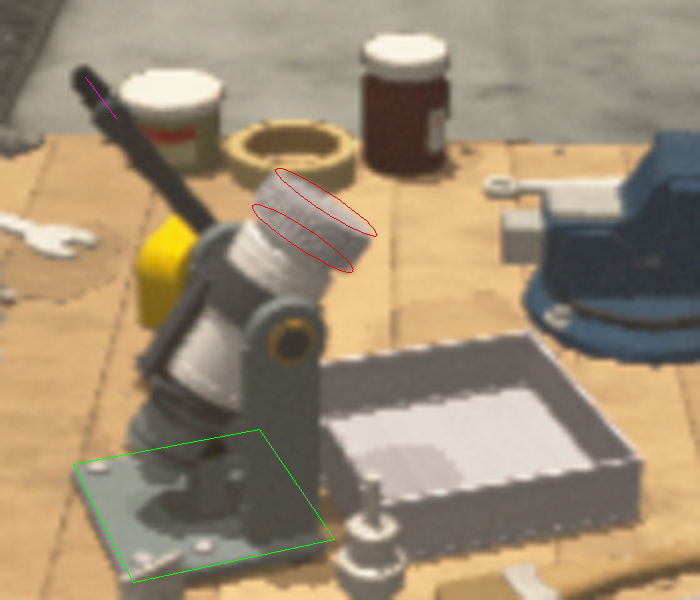

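View pics/top1.png

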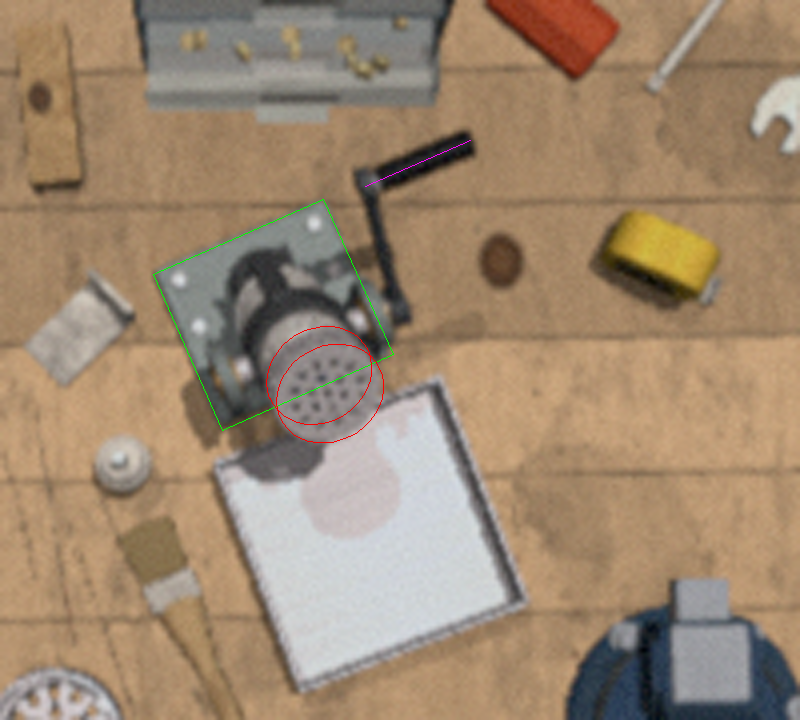

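The candidates for the cap are the one on the barrel at top (280,187), and two larger loose ones at (165,273) and (213,274). I choose the barrel one: it is the smallest and the crop shows it leaning on the neck. The pictures also show the crank grip at top (305,130), tray (291,224), tape (365,153), vice (375,270).

```bash
cat >> h.py <<'E'
def Rtool(psi,pitch,phi=0.):
    """pitch: tool z leans from down toward stand +x; phi: turn about tool z. phi=0: tool x=stand +y"""
    y=np.array([np.cos(pitch),0,np.sin(pitch)]); z=np.array([np.sin(pitch),0,-np.cos(pitch)])
    return R.from_euler('z',psi).as_matrix()@np.c_[np.cross(y,z),y,z]@R.from_euler('z',phi).as_matrix()
def plan(p,Rm,frm=None):
    if frm is None:
        o=get_obs(); frm=(o["position"],R.from_euler('xyz',o["eef_rot"]).as_matrix())
    p0,R0=frm; d=R0.T@(np.asarray(p)-p0); rv=R.from_matrix(R0.T@Rm).as_rotvec()
    n=int(np.ceil(max(abs(d).max()/.1-1e-3,np.abs(rv).max()/(np.pi/2),np.degrees(np.linalg.norm(rv))/65,1e-9)))
    rt=R.from_matrix(R0)
    for i in range(n):
        r1=rt*R.from_rotvec(rv/n); dd=rt.as_matrix().T@((np.asarray(p)-p0)/n)
        print("  ",(dd/.1).round(3).tolist(),(rv/n/(np.pi/2)).round(3).tolist(),"rows>=",int(np.ceil(max(np.linalg.norm(dd)/.0417,np.degrees(np.linalg.norm(rv/n))/7.16)+1)))
        rt=r1
    return np.asarray(p),Rm
E
python3 - <<'E'
from h import *
s=np.load("s.npy")
meas={}
for c in("side","top"):
    read_camera(c)
    for q in ("cap","handle"):
        L=silhouettes(c,q)
        for d in L:
            if q=="cap" and np.linalg.norm(d["uv"]-np.array({"side":[272,195],"top":[280,187]}[c]))<15:
                m=d["region"]; u,v=np.where(m)[1],np.where(m)[0]; meas[c]=np.array([u.mean(),v.mean(),u.min(),u.max(),v.min(),v.max()]); print(c,d["score"],m.sum(),meas[c].round(1))
def hull(c,s):
    W,d=stand(s); e1=d["Rz"]@[0,1,0]; e2=np.cross(d["ax"],e1); th=np.linspace(0,6.28,60)[:,None]
    P=np.vstack([d["mouth"]+o*d["ax"]+.033*(np.cos(th)*e1+np.sin(th)*e2) for o in(.003,-.021)])
    q=proj(c,P); h=cv2.convexHull(q.astype(np.float32)); M=cv2.moments(h)
    return np.array([M["m10"]/M["m00"],M["m01"]/M["m00"],q[:,0].min(),q[:,0].max(),q[:,1].min(),q[:,1].max()])
for c in meas: print(c,hull(c,s).round(1))
s2=least_squares(lambda a: np.concatenate([(hull(c,[a[0],a[1],s[2]])-meas[c])[:2] for c in meas]),s[:2]).x
print("from cap hull",s2,s[:2])
# ground spots
for n,uv,z in(("spot",(362,205),0),("tape",(363,156),.03),("vice",(375,265),.05),("tray c",(291,224),0),("trayR",(331,241),.042),("trayTR",(309,186),.042),("viceL",(342,270),.05),("viceTop",(375,236),.1)):print(n,ray("top",np.array(uv,float),z).round(3))
d=stand(s)[1]; Rm=Rtool(s[2],np.radians(35))
print("to mid");f=plan([.30,-.25,.36],Rtool(s[2],.3))
print("to A");f=plan(d["mouth"]+.12*d["ax"],Rm,f)
E
```

```text
side 0.68 272 [276.5 193.7 265.  288.  184.  203. ]
top 0.84 569 [279.9 186.2 267.  294.  173.  200. ]
side [277.3 193.7 265.  289.8 183.2 204. ]
top [280.8 185.7 266.2 295.4 171.2 200.2]
from cap hull [0.59638444 0.18496457] [0.59561901 0.182707  ]
spot [ 0.528 -0.061]
tape [ 0.661 -0.061]
vice [ 0.366 -0.081]
tray c [0.479 0.137]
trayR [0.431 0.034]
trayTR [0.58  0.089]
viceL [0.354 0.007]
viceTop [ 0.443 -0.071]
to mid
   [0.748, -0.685, -0.515] [-0.047, 0.054, -0.36] rows>= 6
   [1.029, -0.13, -0.468] [-0.047, 0.054, -0.36] rows>= 6
   [0.963, 0.481, -0.367] [-0.047, 0.054, -0.36] rows>= 6
to A
   [0.704, 0.755, 0.424] [-0.049, -0.0, 0.0] rows>= 4
   [0.704, 0.72, 0.481] [-0.049, -0.0, 0.0] rows>= 4
   [0.704, 0.681, 0.535] [-0.049, -0.0, 0.0] rows>= 4
   [0.704, 0.637, 0.587] [-0.049, -0.0, 0.0] rows>= 4
```

Request:
servo_tool(
  commands=[
    [85, [0.75, -0.69, -0.52], [-0.05, 0.05, -0.36]],
    [85, [0.75, -0.69, -0.52], [-0.05, 0.05, -0.36]],
    [85, [0.75, -0.69, -0.52], [-0.05, 0.05, -0.36]],
    [85, [0.75, -0.69, -0.52], [-0.05, 0.05, -0.36]],
    [85, [0.75, -0.69, -0.52], [-0.05, 0.05, -0.36]],
    [85, [0.75, -0.69, -0.52], [-0.05, 0.05, -0.36]],
  ],
)

```text
clock: 2.8
position: [0.1913, -0.4205, 0.2579]
eef_rot: [3.044, -0.052, 0.836]
contact_force: [-0.5, 0.1, 0.0]
gripper_width: 0.0851
grasp_force: 0.0
```

Request:
servo_tool(
  commands=[
    [85, [1, -0.13, -0.47], [-0.05, 0.05, -0.36]],
    [85, [1, -0.13, -0.47], [-0.05, 0.05, -0.36]],
    [85, [1, -0.13, -0.47], [-0.05, 0.05, -0.36]],
    [85, [1, -0.13, -0.47], [-0.05, 0.05, -0.36]],
    [85, [1, -0.13, -0.47], [-0.05, 0.05, -0.36]],
    [85, [1, -0.13, -0.47], [-0.05, 0.05, -0.36]],
  ],
)

```text
clock: 3.3
position: [0.2439, -0.337, 0.3082]
eef_rot: [2.936, -0.045, 1.404]
contact_force: [-0.1, 1.2, -0.3]
gripper_width: 0.0851
grasp_force: 0.0
```

Request:
servo_tool(
  commands=[
    [85, [0.96, 0.48, -0.37], [-0.05, 0.05, -0.36]],
    [85, [0.96, 0.48, -0.37], [-0.05, 0.05, -0.36]],
    [85, [0.96, 0.48, -0.37], [-0.05, 0.05, -0.36]],
    [85, [0.96, 0.48, -0.37], [-0.05, 0.05, -0.36]],
    [85, [0.96, 0.48, -0.37], [-0.05, 0.05, -0.36]],
    [85, [0.96, 0.48, -0.37], [-0.05, 0.05, -0.36]],
  ],
)

```text
clock: 3.8
position: [0.2985, -0.2511, 0.3582]
eef_rot: [2.848, 0.019, 1.97]
contact_force: [-0.8, 0.2, 0.3]
gripper_width: 0.0851
grasp_force: 0.0
```

```bash
python3 - <<'E'
from h import *
s=np.array([.596,.184,.404]);np.save("s.npy",s)
o=get_obs();print(o["clock"],o["position"],o["joints"].round(2))
d=stand(s)[1]; f=plan(d["mouth"]+.10*d["ax"],Rtool(s[2],np.radians(35)))
E
```

```text
3.8 [ 0.29846841 -0.25111833  0.35819429] [-1.16 -0.1  -0.24  1.41  0.29  0.01]
   [0.716, 0.782, 0.45] [-0.051, 0.003, 0.001] rows>= 4
   [0.715, 0.743, 0.514] [-0.051, 0.003, 0.001] rows>= 4
   [0.713, 0.699, 0.574] [-0.051, 0.003, 0.001] rows>= 4
   [0.71, 0.651, 0.631] [-0.051, 0.003, 0.001] rows>= 4
```

Request:
servo_tool(
  commands=[
    [85, [0.72, 0.78, 0.45], [-0.05, 0, 0]],
    [85, [0.72, 0.78, 0.45], [-0.05, 0, 0]],
    [85, [0.72, 0.78, 0.45], [-0.05, 0, 0]],
    [85, [0.72, 0.78, 0.45], [-0.05, 0, 0]],
  ],
)

```text
clock: 4.13
position: [0.3518, -0.1464, 0.3355]
eef_rot: [2.769, 0.016, 1.967]
contact_force: [0.6, -1.1, 1.0]
gripper_width: 0.0847
grasp_force: 0.0
```

Request:
servo_tool(
  commands=[
    [85, [0.72, 0.74, 0.51], [-0.05, 0, 0]],
    [85, [0.72, 0.74, 0.51], [-0.05, 0, 0]],
    [85, [0.72, 0.74, 0.51], [-0.05, 0, 0]],
    [85, [0.72, 0.74, 0.51], [-0.05, 0, 0]],
  ],
)

```text
clock: 4.47
position: [0.4045, -0.0448, 0.3134]
eef_rot: [2.691, 0.015, 1.972]
contact_force: [-1.3, -0.1, -0.1]
gripper_width: 0.085
grasp_force: 0.0
```

Request:
servo_tool(
  commands=[
    [85, [0.71, 0.7, 0.57], [-0.05, 0, 0]],
    [85, [0.71, 0.7, 0.57], [-0.05, 0, 0]],
    [85, [0.71, 0.7, 0.57], [-0.05, 0, 0]],
    [85, [0.71, 0.7, 0.57], [-0.05, 0, 0]],
  ],
)

```text
clock: 4.8
position: [0.4577, 0.0542, 0.2912]
eef_rot: [2.612, 0.016, 1.973]
contact_force: [-0.8, 0.9, -0.7]
gripper_width: 0.085
grasp_force: 0.0
```

Request:
servo_tool(
  commands=[
    [85, [0.71, 0.65, 0.63], [-0.05, 0, 0]],
    [85, [0.71, 0.65, 0.63], [-0.05, 0, 0]],
    [85, [0.71, 0.65, 0.63], [-0.05, 0, 0]],
    [85, [0.71, 0.65, 0.63], [-0.05, 0, 0]],
    [85, [0.71, 0.65, 0.63], [-0.05, 0, 0]],
  ],
)

```text
clock: 5.22
position: [0.5106, 0.1487, 0.2681]
eef_rot: [2.536, 0.018, 1.97]
contact_force: [-0.4, -0.2, 0.6]
gripper_width: 0.0851
grasp_force: 0.0
```

```bash
python3 - <<'E'
from h import *
s=np.load("s.npy")
o=get_obs();print(o["clock"],o["position"],o["joints"].round(2))
d=stand(s)[1]; Rm=Rtool(s[2],np.radians(35)); f=plan(d["mouth"]+.05*d["ax"],Rm); plan(d["mouth"]-.023*d["ax"],Rm,f)
ims=[]
for c,(u,v) in dict(side=(200,110),top=(200,100)).items():
    im=read_camera(c)[v:v+160,u:u+160,::-1]; ims.append(cv2.resize(im,(400,400),interpolation=cv2.INTER_CUBIC))
cv2.imwrite("pics/a2.png",np.hstack(ims))
E
```

```text
5.2167 [0.51060444 0.14869591 0.26813132] [ 0.01 -0.2  -0.73  0.47  0.2   1.24]
   [-0.003, 0.025, 0.48] [-0.003, 0.011, 0.004] rows>= 3
   [0.0, -0.0, 0.73] [0.0, 0.0, 0.0] rows>= 3
```

View pics/a2.png

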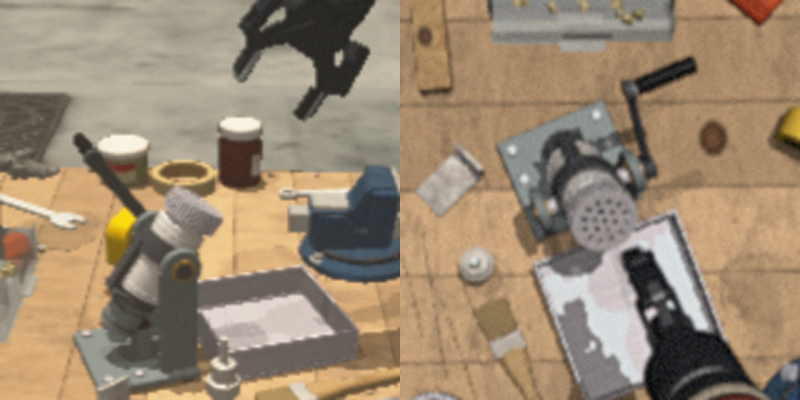

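Request:
servo_tool(
  commands=[
    [85, [0, 0.02, 0.35], [0, 0.01, 0]],
    [85, [0, 0.02, 0.7], [0, 0.01, 0]],
    [85, [0, 0.02, 0.9], [0, 0.01, 0]],
    [85, [0, 0.02, 1], [0, 0.01, 0]],
    [85, [0, 0.02, 1], [0, 0.01, 0]],
  ],
)

```text
clock: 5.73
position: [0.5656, 0.1671, 0.1861]
eef_rot: [2.537, 0.006, 1.976]
contact_force: [-0.8, -1.0, 0.4]
gripper_width: 0.085
grasp_force: 0.0
```

Request:
servo_tool(
  commands=[
    [85, [0, 0, 0.1], [0, 0, 0]],
    [85, [0, 0, 0.2], [0, 0, 0]],
    [85, [0, 0, 0.2], [0, 0, 0]],
    [75, [0, 0, 0.2], [0, 0, 0]],
    [72, [0, 0, 0.2], [0, 0, 0]],
    [70, [0, 0, 0.2], [0, 0, 0]],
    [69, [0, 0, 0.2], [0, 0, 0]],
    [69, [0, 0, 0.2], [0, 0, 0]],
  ],
  force=20,
)

```text
clock: 6.4
position: [0.5763, 0.1733, 0.1725]
eef_rot: [2.533, 0.008, 1.98]
contact_force: [-0.4, 0.8, -0.2]
gripper_width: 0.0691
grasp_force: 0.0
```

```bash
python3 - <<'E'
from h import *
s=np.load("s.npy")
o=get_obs();Rc=R.from_euler('xyz',o["eef_rot"]).as_matrix()
print(o["clock"],o["gripper_width"],o["grasp_force"],"Ftool",(Rc.T@o["contact_force"]).round(1),"Mtool",(Rc.T@o["moment"]).round(2))
d=stand(s)[1]; plan(d["mouth"]-.023*d["ax"],Rtool(s[2],np.radians(35)))
ims=[]
for c,(u,v) in dict(side=(220,140),top=(230,140)).items():
    im=read_camera(c)[v:v+100,u:u+100,::-1]; ims.append(cv2.resize(im,(400,400),interpolation=cv2.INTER_CUBIC))
cv2.imwrite("pics/a3.png",np.hstack(ims))
E
```

```text
6.4 0.069073641780097 0.0 Ftool [ 0.9 -0.2  0.2] Mtool [0.56 0.03 0.01]
   [0.021, -0.003, 0.024] [-0.002, 0.002, 0.005] rows>= 2
```

View pics/a3.png

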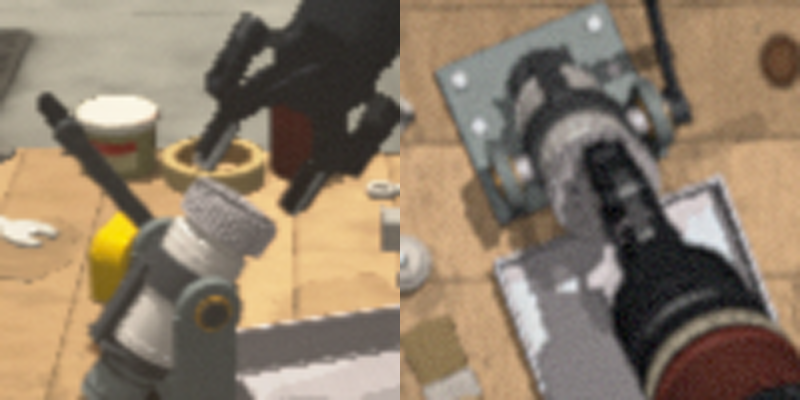

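```bash
python3 - <<'E'
from h import *
s=np.load("s.npy")
o=get_obs();Rc=R.from_euler('xyz',o["eef_rot"]).as_matrix();p=o["position"]
d=stand(s)[1]
for n,P in(("tcp",p),("tcp-10",p-.01*Rc[:,2]),("tcp-30",p-.03*Rc[:,2]),("L-10",p+.0345*Rc[:,1]-.01*Rc[:,2]),("R-10",p-.0345*Rc[:,1]-.01*Rc[:,2]),("captop",d["mouth"]+.003*d["ax"])):
    print(n,((proj("side",P)[0]-[220,140])*4).round(),((proj("top",P)[0]-[230,140])*4+[400,0]).round())
E
```

```text
tcp [219. 228.] [599. 172.]
tcp-10 [226. 216.] [603. 180.]
tcp-30 [242. 192.] [612. 195.]
L-10 [188. 196.] [584. 133.]
R-10 [264. 235.] [621. 225.]
captop [238. 201.] [606. 191.]
```

```bash
python3 - <<'E'
from h import *
z=-np.array([-.527,-.225,.819]); p=np.array([.5106,.1487,.2681])
for k in(0,.013,.03,.04): print(k,((proj("side",p-k*z)[0]-[200,110])*2.5).round())
im=read_camera("side")[140:240,220:320,::-1]
old=cv2.imread("pics/a3.png")[:,:400]; new=cv2.resize(im,(400,400),interpolation=cv2.INTER_CUBIC)
print(np.abs(new.astype(int)-old).mean(), get_obs()["clock"])
t=read_camera("top")[140:240,230:330,::-1]
cv2.imwrite("pics/a4.png",np.hstack([new,cv2.resize(t,(400,400),interpolation=cv2.INTER_CUBIC)]))
E
```

```text
0 [248. 129.]
0.013 [255. 119.]
0.03 [264. 105.]
0.04 [269.  98.]
1.344375 6.55
```

Pictures show the finger tips about 17 mm outside the cap's plate (side crop tips (205,165), (290,205); cap plate centre (233,203)), so they are not yet over the cap; I advance carefully.

Request:
servo_tool(
  commands=[
    [85, [0.02, 0, 0], [0, 0, 0]],
    [85, [0.02, 0, 0.05], [0, 0, 0]],
    [85, [0.02, 0, 0.1], [0, 0, 0]],
    [85, [0.02, 0, 0.15], [0, 0, 0]],
    [85, [0.02, 0, 0.15], [0, 0, 0]],
  ],
)

```text
clock: 7.02
position: [0.5832, 0.1788, 0.1582]
eef_rot: [2.535, 0.007, 1.98]
contact_force: [-0.3, -0.3, 0.0]
gripper_width: 0.0851
grasp_force: 0.0
```

```bash
python3 - <<'E'
from h import *
o=get_obs();Rc=R.from_euler('xyz',o["eef_rot"]).as_matrix()
print(o["clock"],o["position"],o["gripper_width"],"Ftool",(Rc.T@o["contact_force"]).round(1),"Mtool",(Rc.T@o["moment"]).round(2))
ims=[]
for c,(u,v) in dict(side=(220,140),top=(230,140)).items():
    im=read_camera(c)[v:v+100,u:u+100,::-1]; ims.append(cv2.resize(im,(400,400),interpolation=cv2.INTER_CUBIC))
cv2.imwrite("pics/a5.png",np.hstack(ims))
E
```

```text
7.0167 [0.58322358 0.17878622 0.15824012] 0.08514644923824849 Ftool [-0.2 -0.3 -0.2] Mtool [ 0.58 -0.   -0.02]
```

View pics/a5.png

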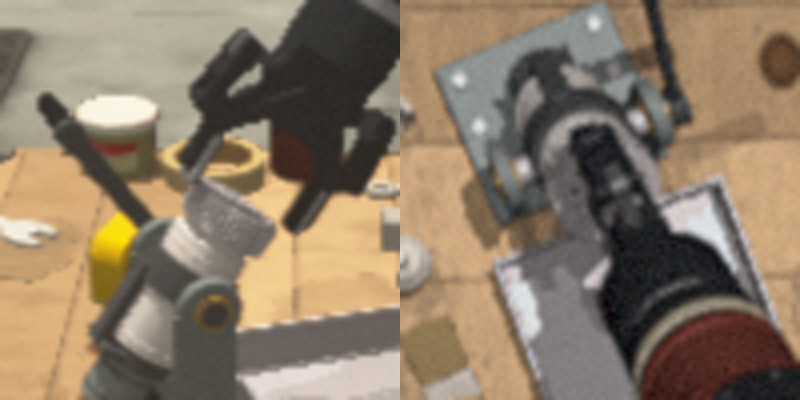

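Tips now sit just at the plate plane (side crop (190,172), (290,228) against plate edges (195,180), (272,225)); 16 mm more puts the pads on the skirt.

Request:
servo_tool(
  commands=[
    [85, [0, 0, 0.05], [0, 0, 0]],
    [85, [0, 0, 0.1], [0, 0, 0]],
    [85, [0, 0, 0.16], [0, 0, 0]],
    [85, [0, 0, 0.16], [0, 0, 0]],
  ],
)

```text
clock: 7.45
position: [0.5918, 0.1822, 0.1452]
eef_rot: [2.535, 0.007, 1.98]
contact_force: [-0.7, 0.1, -0.4]
gripper_width: 0.0853
grasp_force: 0.0
```

Request:
servo_tool(
  commands=[
    [72, [0, 0, 0], [0, 0, 0]],
    [70, [0, 0, 0], [0, 0, 0]],
    [68, [0, 0, 0], [0, 0, 0]],
    [66, [0, 0, 0], [0, 0, 0]],
    [64, [0, 0, 0], [0, 0, 0]],
    [62, [0, 0, 0], [0, 0, 0]],
    [62, [0, 0, 0], [0, 0, 0]],
    [62, [0, 0, 0], [0, 0, 0]],
  ],
  force=20,
)

```text
clock: 8.12
position: [0.5916, 0.1821, 0.1464]
eef_rot: [2.534, 0.007, 1.98]
contact_force: [-2.5, -1.4, 1.8]
gripper_width: 0.0658
grasp_force: 22.6
```

```bash
cat > st.py <<'E'
from h import *
o=get_obs();Rc=R.from_euler('xyz',o["eef_rot"]).as_matrix()
print(o["clock"],o["position"].round(4),"w",o["gripper_width"].round(4),"g",round(o["grasp_force"],1),"Ftool",(Rc.T@o["contact_force"]).round(1),"Mtool",(Rc.T@o["moment"]).round(2),"j",o["joints"].round(2))
E
python3 st.py
```

```text
Traceback (most recent call last):
  File "st.py", line 3, in <module>
    print(o["clock"],o["position"].round(4),"w",o["gripper_width"].round(4),"g",round(o["grasp_force"],1),"Ftool",(Rc.T@o["contact_force"]).round(1),"Mtool",(Rc.T@o["moment"]).round(2),"j",o["joints"].round(2))
                                                ^^^^^^^^^^^^^^^^^^^^^^^^
AttributeError: 'float' object has no attribute 'round'
```

```bash
sed -i 's/o\["gripper_width"\].round(4)/round(o["gripper_width"],4)/' st.py; python3 st.py
```

```text
8.1167 [0.5916 0.1821 0.1464] w 0.0658 g 22.6 Ftool [-0.3 -1.3 -3.1] Mtool [ 0.82 -0.04 -0.02] j [ 0.08  0.13 -0.79  0.07  0.18  1.29]
```

Request:
servo_tool(
  commands=[
    [62, [0, 0, 0], [0, 0, 0]],
    [62, [0, 0, 0], [0, 0, -0.05]],
    [62, [0, 0, 0], [0, 0, -0.1]],
    [62, [0, 0, 0], [0, 0, -0.16]],
    [62, [0, 0, 0], [0, 0, -0.22]],
    [62, [0, 0, 0], [0, 0, -0.28]],
    [62, [0, 0, 0], [0, 0, -0.34]],
    [62, [0, 0, 0], [0, 0, -0.4]],
    [62, [0, 0, 0], [0, 0, -0.4]],
  ],
  force=45,
)

```text
clock: 8.87
position: [0.5916, 0.182, 0.1464]
eef_rot: [2.635, 0.351, 2.524]
contact_force: [-4.4, -2.1, 3.8]
gripper_width: 0.0653
grasp_force: 49.4
```

```bash
python3 st.py
```

```text
8.8667 [0.5916 0.182  0.1464] w 0.0653 g 49.4 Ftool [ 0.9 -1.6 -5.9] Mtool [ 0.78  0.42 -0.08] j [ 0.08  0.13 -0.79  0.07  0.18  0.66]
```

Request:
servo_tool(
  commands=[
    [62, [0, 0, 0], [0, 0, -0.06]],
    [62, [0, 0, 0], [0, 0, -0.12]],
    [62, [0, 0, 0], [0, 0, -0.18]],
    [62, [0, 0, 0], [0, 0, -0.24]],
    [62, [0, 0, 0], [0, 0, -0.3]],
    [62, [0, 0, 0], [0, 0, -0.36]],
    [62, [0, 0, 0], [0, 0, -0.42]],
    [62, [0, 0, 0], [0, 0, -0.48]],
    [62, [0, 0, 0], [0, 0, -0.54]],
    [62, [0, 0, 0], [0, 0, -0.6]],
  ],
)

```text
clock: 9.7
position: [0.5913, 0.1812, 0.146]
eef_rot: [-3.129, 0.606, -2.724]
contact_force: [-6.4, -6.5, 4.2]
gripper_width: 0.0653
grasp_force: 50.0
```

```bash
python3 st.py
```

```text
9.7 [0.5913 0.1812 0.146 ] w 0.0653 g 50.0 Ftool [ 4.5 -3.4 -8.2] Mtool [0.78 1.35 0.27] j [ 0.08  0.13 -0.79  0.07  0.18 -0.28]
```

Request:
servo_tool(
  commands=[
    [62, [0, 0, 0], [0, 0, -0.04]],
    [62, [0, 0, 0], [0, 0, -0.09]],
    [62, [0, 0, 0], [0, 0, -0.14]],
    [62, [0, 0, 0], [0, 0, -0.19]],
    [62, [0, 0, 0], [0, 0, -0.22]],
    [62, [0, 0, 0], [0, 0, -0.22]],
  ],
)

```text
clock: 10.2
position: [0.5917, 0.1815, 0.1464]
eef_rot: [-2.9, 0.563, -2.313]
contact_force: [-6.1, -5.0, 4.5]
gripper_width: 0.0653
grasp_force: 49.6
```

```bash
python3 st.py
```

```text
10.2 [0.5917 0.1815 0.1464] w 0.0653 g 49.6 Ftool [ 4.2 -0.8 -8. ] Mtool [ 0.08  1.08 -0.02] j [ 0.08  0.13 -0.79  0.07  0.18 -0.63]
```

Request:
servo_tool(
  commands=[
    [62, [0, 0, 0], [0, 0, -0.05]],
    [62, [0, 0, 0], [0, 0, -0.1]],
    [62, [0, 0, 0], [0, 0, -0.15]],
    [62, [0, 0, 0], [0, 0, -0.15]],
  ],
)

```text
clock: 10.53
position: [0.5918, 0.1814, 0.1465]
eef_rot: [-2.768, 0.491, -2.051]
contact_force: [-3.6, -4.0, 4.9]
gripper_width: 0.0649
grasp_force: 49.5
```

```bash
python3 st.py
```

```text
10.5333 [0.5918 0.1814 0.1465] w 0.0649 g 49.5 Ftool [ 2.3 -1.2 -6.7] Mtool [-0.06  1.01  0.03] j [ 0.08  0.13 -0.79  0.07  0.18 -0.86]
```

Request:
servo_tool(
  commands=[
    [62, [0, 0, 0], [0, 0, -0.05]],
    [62, [0, 0, 0], [0, 0, -0.1]],
    [62, [0, 0, 0], [0, 0, -0.15]],
    [62, [0, 0, 0], [0, 0, -0.15]],
  ],
)

```text
clock: 10.87
position: [0.5917, 0.1815, 0.1464]
eef_rot: [-2.666, 0.393, -1.814]
contact_force: [-5.3, -3.4, 4.9]
gripper_width: 0.0653
grasp_force: 49.5
```

```bash
python3 st.py
```

```text
10.8667 [0.5917 0.1815 0.1464] w 0.0653 g 49.5 Ftool [ 2.3  1.  -7.6] Mtool [-0.41  0.87 -0.02] j [ 0.08  0.13 -0.79  0.07  0.18 -1.1 ]
```

Request:
servo_tool(
  commands=[
    [62, [0, 0, 0], [0, 0, 0.03]],
    [62, [0, 0, -0.02], [0, 0, 0.03]],
    [62, [0, 0, -0.04], [0, 0, 0.03]],
    [62, [0, 0, -0.05], [0, 0, 0.03]],
    [62, [0, 0, -0.05], [0, 0, 0.03]],
  ],
)

```text
clock: 11.28
position: [0.5889, 0.181, 0.1506]
eef_rot: [-2.686, 0.417, -1.862]
contact_force: [0.1, 0.1, -0.9]
gripper_width: 0.0655
grasp_force: 50.0
```

```bash
python3 st.py
```

```text
11.2833 [0.5889 0.181  0.1506] w 0.0655 g 50.0 Ftool [0.3 0.3 0.8] Mtool [-0.54  0.55 -0.01] j [ 0.07  0.12 -0.79  0.08  0.18 -1.05]
```

Request:
servo_tool(
  commands=[
    [62, [0, 0, -0.1], [0, 0, 0]],
    [62, [0, 0, -0.25], [0, 0, 0]],
    [62, [0, 0, -0.5], [0, 0, 0]],
    [62, [0, 0, -0.8], [0, 0, 0]],
    [62, [0, 0, -1], [0, 0, 0]],
    [62, [0, 0, -1], [0, 0, 0]],
  ],
)

```text
clock: 11.78
position: [0.5365, 0.1586, 0.2367]
eef_rot: [-2.68, 0.418, -1.86]
contact_force: [1.5, -0.4, -0.8]
gripper_width: 0.0653
grasp_force: 51.3
```

```bash
python3 st.py; python3 - <<'E'
from h import *
s=np.load("s.npy")
ims=[]
for c,(u,v) in dict(side=(200,90),top=(210,130)).items():
    im=read_camera(c)[v:v+150,u:u+150,::-1]; ims.append(cv2.resize(im,(400,400),interpolation=cv2.INTER_CUBIC))
cv2.imwrite("pics/a6.png",np.hstack(ims))
print("spot dist to stuff; plan")
Rd=R.from_euler('xyz',[np.pi,0,0]).as_matrix()
# down pose keeping current heading: remove tilt minimally
o=get_obs();Rc=R.from_euler('xyz',o["eef_rot"]).as_matrix();z=Rc[:,2]
ax=np.cross(z,[0,0,-1]);ang=np.arcsin(np.linalg.norm(ax));Rdn=R.from_rotvec(ax/np.linalg.norm(ax)*ang).as_matrix()@Rc
print(R.from_matrix(Rdn).as_euler('xyz'))
p=plan([.52,0.04,.24],Rdn); p=plan([.54,-.055,.12],Rdn,p)
E
```

```text
11.7833 [0.5365 0.1586 0.2367] w 0.0653 g 51.3 Ftool [ 0.3 -1.   1.4] Mtool [-0.4   0.49  0.01] j [ 0.02 -0.11 -0.75  0.35  0.21 -1.1 ]
spot dist to stuff; plan
[-3.14159265e+00  2.22044605e-16 -1.96045404e+00]
   [0.529, -0.2, -0.202] [-0.137, 0.137, -0.0] rows>= 4
   [0.564, -0.165, -0.123] [-0.137, 0.137, -0.0] rows>= 4
   [0.401, -0.273, 0.6] [0.0, 0.0, 0.0] rows>= 3
   [0.401, -0.273, 0.6] [0.0, 0.0, 0.0] rows>= 3
```

View pics/a6.png

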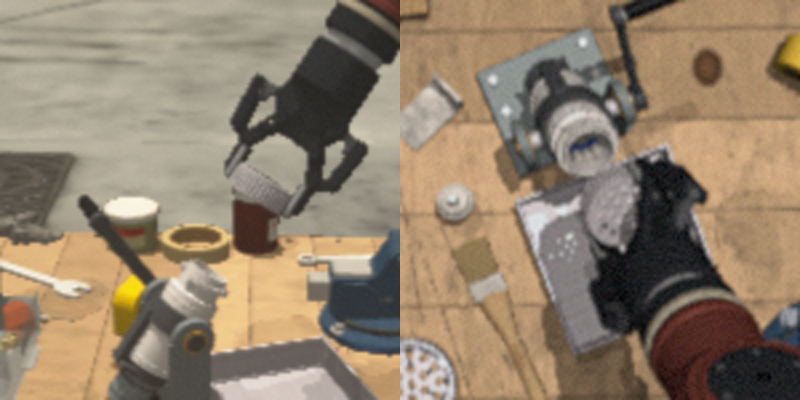

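The cap is in the fingers (side crop (262,190)) and the barrel mouth is open with the tubes inside (top crop (583,150)). Now I carry it to the bare bench on the right.

Request:
servo_tool(
  commands=[
    [62, [0.18, -0.07, -0.1], [-0.04, 0.04, 0]],
    [62, [0.36, -0.14, -0.2], [-0.08, 0.08, 0]],
    [62, [0.53, -0.2, -0.2], [-0.137, 0.137, 0]],
    [62, [0.53, -0.2, -0.2], [-0.137, 0.137, 0]],
    [62, [0.53, -0.2, -0.2], [-0.137, 0.137, 0]],
  ],
)

```text
clock: 12.3
position: [0.5297, 0.0994, 0.2337]
eef_rot: [-2.927, 0.213, -1.938]
contact_force: [0.4, 0.9, -1.8]
gripper_width: 0.0649
grasp_force: 51.2
```

Request:
servo_tool(
  commands=[
    [62, [0.19, -0.06, -0.04], [-0.05, 0.05, 0]],
    [62, [0.38, -0.11, -0.08], [-0.1, 0.1, 0]],
    [62, [0.56, -0.16, -0.12], [-0.137, 0.137, 0]],
    [62, [0.56, -0.16, -0.12], [-0.137, 0.137, 0]],
    [62, [0.56, -0.16, -0.12], [-0.137, 0.137, 0]],
  ],
)

```text
clock: 12.72
position: [0.5198, 0.0412, 0.2367]
eef_rot: [3.139, 0.001, -1.96]
contact_force: [0.2, 0.4, -0.6]
gripper_width: 0.0652
grasp_force: 51.3
```

```bash
python3 st.py; python3 - <<'E'
from h import *
Rdn=R.from_euler('xyz',[np.pi,0,-1.96]).as_matrix()
p=plan([.53,-.055,.08],Rdn)
E
```

```text
12.7167 [0.5198 0.0412 0.2367] w 0.0652 g 51.3 Ftool [-0.5  0.   0.6] Mtool [-0.05  0.02  0.01] j [-0.06  0.27 -0.1   1.2   0.   -1.24]
   [0.427, -0.232, 0.782] [0.001, 0.0, -0.0] rows>= 4
   [0.426, -0.231, 0.783] [0.001, 0.0, -0.0] rows>= 4
```

Request:
servo_tool(
  commands=[
    [62, [0.2, -0.12, 0.3], [0, 0, 0]],
    [62, [0.43, -0.23, 0.6], [0, 0, 0]],
    [62, [0.43, -0.23, 0.78], [0, 0, 0]],
    [62, [0.43, -0.23, 0.78], [0, 0, 0]],
  ],
)

```text
clock: 13.05
position: [0.521, -0.0072, 0.1567]
eef_rot: [3.135, 0.001, -1.961]
contact_force: [-1.4, 0.4, -1.7]
gripper_width: 0.0651
grasp_force: 51.2
```

Request:
servo_tool(
  commands=[
    [62, [0.2, -0.12, 0.15], [0, 0, 0]],
    [62, [0.43, -0.23, 0.4], [0, 0, 0]],
    [62, [0.43, -0.23, 0.6], [0, 0, 0]],
    [62, [0.43, -0.23, 0.7], [0, 0, 0]],
    [62, [0.43, -0.23, 0.7], [0, 0, 0]],
  ],
)

```text
clock: 13.47
position: [0.5278, -0.0548, 0.0894]
eef_rot: [3.138, 0.001, -1.96]
contact_force: [-0.5, 1.2, -1.3]
gripper_width: 0.0649
grasp_force: 51.2
```

```bash
python3 st.py; python3 - <<'E'
from h import *
p=get_obs()["position"]
for c in("side","top"):
    im=read_camera(c); 
    for k in (0,.03,.045): print(c,k,proj(c,p+[0,0,k])[0].round(1))
    print([(d["uv"].round(1).tolist(),round(d["score"],2)) for d in place_of(c,"cap")+place_of(c,"cap_top")] if c=="side" else "")
u,v=proj("side",p)[0].astype(int)-[70,80]
im=read_camera("side")[v:v+140,u:u+140,::-1]; a=cv2.resize(im,(400,400),interpolation=cv2.INTER_CUBIC)
u,v=proj("top",p)[0].astype(int)-[60,70]
im=read_camera("top")[v:v+140,u:u+140,::-1]; b=cv2.resize(im,(400,400),interpolation=cv2.INTER_CUBIC)
cv2.imwrite("pics/a7.png",np.hstack([a,b]))
E
```

```text
13.4667 [ 0.5278 -0.0548  0.0894] w 0.0649 g 51.2 Ftool [-0.9  0.9  1.3] Mtool [-0.04 -0.05 -0.01] j [-0.24  0.4  -0.32  0.86  0.   -1.42]
side 0 [292.4 190.3]
side 0.03 [292.6 182.1]
side 0.045 [292.7 177.9]Traceback (most recent call last):
  File "<stdin>", line 6, in <module>
AttributeError: 'list' object has no attribute 'round'. Did you mean: 'count'?
```

Request:
servo_tool(
  commands=[
    [62, [0, 0, 0.2], [0, 0, 0]],
    [62, [0, 0, 0.4], [0, 0, 0]],
    [62, [0, 0, 0.55], [0, 0, 0]],
    [62, [0, 0, 0.6], [0, 0, 0]],
  ],
)

```text
clock: 13.95
position: [0.529, -0.0553, 0.0299]
eef_rot: [3.139, 0.001, -1.959]
contact_force: [0.1, 0.4, -1.8]
gripper_width: 0.0651
grasp_force: 51.2
```

```bash
python3 st.py; python3 - <<'E'
from h import *
p=get_obs()["position"]
u,v=proj("side",p)[0].astype(int)-[50,65]; print("tcp side",np.array([50,65])*4)
im=read_camera("side")[v:v+100,u:u+100,::-1]; a=cv2.resize(im,(400,400),interpolation=cv2.INTER_CUBIC)
for k in(.0,.03,.06):
    q=((proj("side",p+[0,0,k])[0]-[u,v])*4).astype(int); cv2.circle(a,tuple(int(i) for i in q),3,(0,255,0),-1)
q=((proj("side",[p[0],p[1],0])[0]-[u,v])*4).astype(int); cv2.circle(a,tuple(int(i) for i in q),3,(0,0,255),-1)
cv2.imwrite("pics/a7.png",a)
E
```

```text
13.95 [ 0.529  -0.0553  0.0299] w 0.0651 g 51.2 Ftool [-0.4  0.1  1.8] Mtool [-0.03  0.04 -0.05] j [-0.24  0.47 -0.39  0.71  0.   -1.42]
tcp side [200 260]
```

View pics/a7.png

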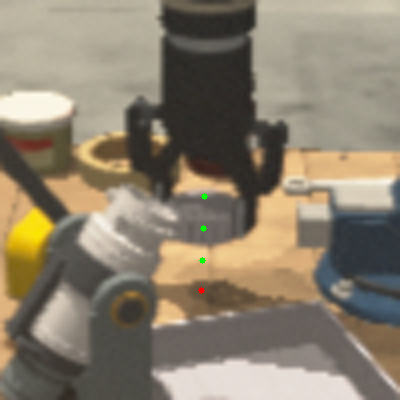

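The side crop shows the cap upright, bottom at (205,238), about 50 mm over the bench point (201,290). So the real tips are about 30 mm short of the reported TCP, and I lower further until contact.

Request:
servo_tool(
  commands=[
    [62, [0, 0, 0.12], [0, 0, 0]],
    [62, [0, 0, 0.24], [0, 0, 0]],
    [62, [0, 0, 0.32], [0, 0, 0]],
    [62, [0, 0, 0.36], [0, 0, 0]],
    [62, [0, 0, 0.38], [0, 0, 0]],
    [62, [0, 0, 0.4], [0, 0, 0]],
  ],
)

```text
clock: 14.5
position: [0.5298, -0.0561, -0.009]
eef_rot: [3.141, 0.001, -1.96]
contact_force: [0.3, 0.7, -0.5]
gripper_width: 0.0654
grasp_force: 51.3
```

Request:
servo_tool(
  commands=[
    [62, [0, 0, 0.02], [0, 0, 0]],
    [62, [0, 0, 0.04], [0, 0, 0]],
    [62, [0, 0, 0.04], [0, 0, 0]],
  ],
)

```text
clock: 14.75
position: [0.5292, -0.0561, -0.0136]
eef_rot: [3.14, 0.0, -1.96]
contact_force: [-0.2, 0.5, -1.4]
gripper_width: 0.0648
grasp_force: 51.3
```

```bash
python3 st.py
```

```text
14.75 [ 0.5292 -0.0561 -0.0136] w 0.0648 g 51.3 Ftool [-0.4  0.4  1.4] Mtool [ 0.04 -0.01 -0.05] j [-0.24  0.53 -0.43  0.61  0.   -1.43]
```

Request:
servo_tool(
  commands=[
    [62, [0, 0, 0.02], [0, 0, 0]],
    [62, [0, 0, 0.04], [0, 0, 0]],
    [62, [0, 0, 0.04], [0, 0, 0]],
  ],
)

```text
clock: 15.0
position: [0.529, -0.056, -0.0179]
eef_rot: [3.139, 0.0, -1.96]
contact_force: [0.1, -0.4, -1.5]
gripper_width: 0.065
grasp_force: 51.3
```

Request:
servo_tool(
  commands=[
    [62, [0, 0, 0.02], [0, 0, 0]],
    [62, [0, 0, 0.03], [0, 0, 0]],
    [62, [0, 0, 0.03], [0, 0, 0]],
  ],
)

```text
clock: 15.25
position: [0.529, -0.056, -0.0208]
eef_rot: [3.139, 0.0, -1.96]
contact_force: [0.4, 0.1, -1.4]
gripper_width: 0.0654
grasp_force: 51.3
```

Request:
servo_tool(
  commands=[
    [62, [0, 0, 0.015], [0, 0, 0]],
    [62, [0, 0, 0.03], [0, 0, 0]],
    [62, [0, 0, 0.03], [0, 0, 0]],
  ],
)

```text
clock: 15.5
position: [0.529, -0.056, -0.0239]
eef_rot: [3.139, 0.0, -1.96]
contact_force: [0.2, -0.2, -1.3]
gripper_width: 0.0653
grasp_force: 51.3
```

Request:
servo_tool(
  commands=[
    [62, [0, 0, 0.015], [0, 0, 0]],
    [62, [0, 0, 0.03], [0, 0, 0]],
    [62, [0, 0, 0.03], [0, 0, 0]],
  ],
)

```text
clock: 15.75
position: [0.529, -0.056, -0.0269]
eef_rot: [3.139, 0.0, -1.96]
contact_force: [0.0, 0.0, -2.0]
gripper_width: 0.0652
grasp_force: 51.3
```

Request:
servo_tool(
  commands=[
    [62, [0, 0, 0.015], [0, 0, 0]],
    [62, [0, 0, 0.03], [0, 0, 0]],
    [62, [0, 0, 0.03], [0, 0, 0]],
  ],
)

```text
clock: 16.0
position: [0.529, -0.056, -0.0299]
eef_rot: [3.139, 0.0, -1.96]
contact_force: [0.8, 0.7, -2.2]
gripper_width: 0.0654
grasp_force: 51.3
```

Request:
servo_tool(
  commands=[
    [62, [0, 0, 0.01], [0, 0, 0]],
    [62, [0, 0, 0.02], [0, 0, 0]],
    [62, [0, 0, 0.02], [0, 0, 0]],
  ],
)

```text
clock: 16.25
position: [0.5292, -0.056, -0.0303]
eef_rot: [3.14, 0.001, -1.96]
contact_force: [-6.9, 1.9, 18.0]
gripper_width: 0.0655
grasp_force: 53.4
```

Request:
servo_tool(
  commands=[
    [62, [0, 0, -0.015], [0, 0, 0]],
    [62, [0, 0, -0.015], [0, 0, 0]],
    [68, [0, 0, -0.015], [0, 0, 0]],
    [72, [0, 0, -0.015], [0, 0, 0]],
    [78, [0, 0, -0.015], [0, 0, 0]],
    [85, [0, 0, -0.015], [0, 0, 0]],
    [85, [0, 0, -0.015], [0, 0, 0]],
    [85, [0, 0, -0.015], [0, 0, 0]],
  ],
  force=20,
)

```text
clock: 16.92
position: [0.5291, -0.056, -0.0302]
eef_rot: [3.14, 0.0, -1.96]
contact_force: [0.0, 0.4, 0.0]
gripper_width: 0.0852
grasp_force: 0.0
```

Request:
servo_tool(
  commands=[
    [85, [0, 0, -0.1], [0, 0, 0]],
    [85, [0, 0, -0.25], [0, 0, 0]],
    [85, [0, 0, -0.6], [0, 0, 0]],
    [85, [0, 0, -1], [0, 0, 0]],
    [85, [0, 0, -1], [0, 0, 0]],
    [85, [0, 0, -1], [0, 0, 0]],
  ],
)

```text
clock: 17.42
position: [0.5314, -0.0566, 0.0729]
eef_rot: [-3.138, 0.001, -1.96]
contact_force: [0.1, 0.0, -0.7]
gripper_width: 0.0847
grasp_force: 0.0
```

```bash
python3 st.py; python3 - <<'E'
from h import *
s=np.load("s.npy")
read_camera("top")
for d in place_of("top","cap"): print("cap",np.round(d["uv"]),round(d["score"],2))
print("expect",proj("top",[.529,-.056,0]).round(1))
# handle estimates from top and side
H=[]
for c in("side","top"):
    read_camera(c)
    for d in place_of(c,"handle"): print(c,"handle",np.round(d["uv"],1),round(d["score"],2),"model",proj(c,stand(s)[1]["handle"]).round(1))
    for d in silhouettes(c,"handle")[:2]:
        m=d["region"]; print("  sil",m.sum(),np.where(m)[1].min(),np.where(m)[1].max(),np.where(m)[0].min(),np.where(m)[0].max())
E
```

```text
17.4167 [ 0.5314 -0.0566  0.0729] w 0.0847 g 0.0 Ftool [-0.  -0.1  0.7] Mtool [-0.    0.02  0.05] j [-0.24  0.42 -0.34  0.81  0.   -1.43]
cap [160. 276.] 0.94
cap [214. 274.] 0.63
cap [362. 208.] 0.5
expect [[360.2 204.8]]
side handle [231.6 167.2] 0.79 model [[234.2 168.8]]
  sil 1354 229 284 163 244
  sil 2877 229 284 165 265
top handle [309.  129.9] 0.79 model [[304.9 129.6]]
  sil 1372 257 318 123 196
```

```bash
cat >> h.py <<'E'
def hpose(s,t,pitch,back=.044,yh=-.106,phi=np.pi,up=0.):
    d=stand(s,t)[1]; Rm=Rtool(s[2],pitch,phi)
    return d["handle"]+d["Rz"]@[0,yh+.102,0]+(back-up)*Rm[:,2],Rm
E
python3 - <<'E'
from h import *
s=np.load("s.npy")
p,Rm=hpose(s,0,0,up=.09); print(p)
f=plan([.60,.0,.29],Rm); f=plan(p,Rm,f); plan(hpose(s,0,0)[0],Rm,f)
E
```

```text
[0.69568268 0.11133541 0.27610672]
   [-0.263, -0.146, -0.737] [0.001, 0.0, -0.168] rows>= 4
   [-0.215, -0.211, -0.736] [0.001, 0.0, -0.168] rows>= 4
   [-0.152, -0.26, -0.736] [0.001, 0.0, -0.168] rows>= 4
   [-0.324, -0.659, 0.069] [0.0, 0.0, 0.0] rows>= 3
   [-0.324, -0.659, 0.069] [0.0, 0.0, 0.0] rows>= 3
   [0.0, 0.0, 0.9] [0.0, 0.0, 0.0] rows>= 4
```

Request:
servo_tool(
  commands=[
    [85, [-0.1, -0.1, -0.37], [0, 0, -0.08]],
    [85, [-0.26, -0.15, -0.74], [0, 0, -0.168]],
    [60, [-0.26, -0.15, -0.74], [0, 0, -0.168]],
    [45, [-0.26, -0.15, -0.74], [0, 0, -0.168]],
  ],
)

```text
clock: 18.15
position: [0.555, -0.0377, 0.1455]
eef_rot: [-3.14, 0.001, -1.694]
contact_force: [0.2, 0.5, -1.1]
gripper_width: 0.0634
grasp_force: 0.0
```

Request:
servo_tool(
  commands=[
    [45, [-0.1, -0.1, -0.37], [0, 0, -0.08]],
    [45, [-0.22, -0.21, -0.74], [0, 0, -0.168]],
    [45, [-0.22, -0.21, -0.74], [0, 0, -0.168]],
    [45, [-0.22, -0.21, -0.74], [0, 0, -0.168]],
  ],
)

```text
clock: 18.48
position: [0.5779, -0.0186, 0.2184]
eef_rot: [-3.141, 0.001, -1.432]
contact_force: [-0.2, 0.3, -0.8]
gripper_width: 0.0449
grasp_force: 0.0
```

Request:
servo_tool(
  commands=[
    [45, [-0.07, -0.13, -0.37], [0, 0, -0.08]],
    [45, [-0.15, -0.26, -0.74], [0, 0, -0.168]],
    [45, [-0.15, -0.26, -0.74], [0, 0, -0.168]],
    [45, [-0.15, -0.26, -0.74], [0, 0, -0.168]],
  ],
)

```text
clock: 18.82
position: [0.6013, -0.0004, 0.2917]
eef_rot: [3.141, 0.001, -1.169]
contact_force: [-0.2, 0.1, -1.2]
gripper_width: 0.045
grasp_force: 0.0
```

Request:
servo_tool(
  commands=[
    [45, [-0.16, -0.33, 0], [0, 0, 0]],
    [45, [-0.32, -0.66, 0], [0, 0, 0]],
    [45, [-0.48, -0.95, 0], [0, 0, 0]],
    [45, [-0.48, -0.95, 0], [0, 0, 0]],
    [45, [-0.48, -0.95, 0], [0, 0, 0]],
  ],
)

```text
clock: 19.23
position: [0.6684, 0.0817, 0.2878]
eef_rot: [3.135, 0.004, -1.169]
contact_force: [-0.6, -0.6, -0.1]
gripper_width: 0.0448
grasp_force: 0.0
```

```bash
python3 st.py; python3 - <<'E'
from h import *
s=np.load("s.npy")
p,Rm=hpose(s,0,0,up=.05); f=plan(p,Rm); plan(hpose(s,0,0)[0],Rm,f)
E
```

```text
19.2333 [0.6684 0.0817 0.2878] w 0.0448 g 0.0 Ftool [0.3 0.7 0.1] Mtool [-0.03  0.02 -0.02] j [ 0.01  0.59  0.53  1.52  0.   -1.96]
   [-0.164, -0.37, 0.516] [0.004, 0.002, -0.001] rows>= 3
   [0.0, 0.0, 0.5] [0.0, 0.0, 0.0] rows>= 3
```

Request:
servo_tool(
  commands=[
    [45, [-0.16, -0.37, 0.1], [0, 0, 0]],
    [45, [-0.16, -0.37, 0.3], [0, 0, 0]],
    [45, [-0.16, -0.37, 0.52], [0, 0, 0]],
    [45, [-0.16, -0.37, 0.52], [0, 0, 0]],
  ],
)

```text
clock: 19.57
position: [0.6939, 0.1091, 0.2334]
eef_rot: [3.131, 0.005, -1.171]
contact_force: [-1.9, 0.2, -0.8]
gripper_width: 0.0447
grasp_force: 0.0
```

Request:
servo_tool(
  commands=[
    [45, [0, 0, 0.15], [0, 0, 0]],
    [45, [0, 0, 0.3], [0, 0, 0]],
    [45, [0, 0, 0.45], [0, 0, 0]],
    [45, [0, 0, 0.5], [0, 0, 0]],
    [45, [0, 0, 0.5], [0, 0, 0]],
  ],
)

```text
clock: 19.98
position: [0.6954, 0.1092, 0.1891]
eef_rot: [3.138, 0.003, -1.17]
contact_force: [-0.3, -0.8, 1.1]
gripper_width: 0.0451
grasp_force: 0.0
```

Request:
servo_tool(
  commands=[
    [35, [0, 0, 0], [0, 0, 0]],
    [30, [0, 0, 0], [0, 0, 0]],
    [26, [0, 0, 0], [0, 0, 0]],
    [22, [0, 0, 0], [0, 0, 0]],
    [18, [0, 0, 0], [0, 0, 0]],
    [14, [0, 0, 0], [0, 0, 0]],
    [14, [0, 0, 0], [0, 0, 0]],
  ],
  force=20,
)

```text
clock: 20.57
position: [0.6954, 0.1096, 0.1905]
eef_rot: [3.138, 0.001, -1.169]
contact_force: [-8.7, -3.6, 6.0]
gripper_width: 0.0161
grasp_force: 19.7
```

```bash
python3 st.py; python3 - <<'E'
from h import *
ims=[]
p=get_obs()["position"]
for c,o in(("side",[50,75]),("top",[50,50])):
    u,v=proj(c,p)[0].astype(int)-o
    ims.append(cv2.resize(read_camera(c)[v:v+100,u:u+100,::-1],(400,400),interpolation=cv2.INTER_CUBIC))
cv2.imwrite("pics/a8.png",np.hstack(ims))
E
```

```text
20.5667 [0.6954 0.1096 0.1905] w 0.0161 g 19.7 Ftool [-0.1  9.4 -5.9] Mtool [-1.9   0.01  0.17] j [ 0.05  0.66  0.41  1.32 -0.   -1.92]
```

```bash
cat > arc.py <<'E'
import sys; from h import *
# arc.py t_now t_end n : rows from the pose now
t0,t1,n=float(sys.argv[1]),float(sys.argv[2]),int(sys.argv[3]); k=float(sys.argv[4]) if len(sys.argv)>4 else .454
s=np.load("s.npy"); o=get_obs(); Rc=R.from_euler('xyz',o["eef_rot"]).as_matrix()
p0,R0=hpose(s,t0,k*t0); print("err vs model (tool)",(R0.T@(o["position"]-p0)).round(4))
for t in np.linspace(t0,t1,n+1)[1:]:
    p,Rm=hpose(s,t,k*t); d=R0.T@(p-p0); rv=R.from_matrix(R0.T@Rm).as_rotvec()
    print(round(t,2),(d/.1).round(2).tolist(),(rv/(np.pi/2)).round(3).tolist())
E
python3 arc.py 0 .45 6
```

```text
err vs model (tool) [ 0.0015  0.001  -0.0044]
0.08 [0.0, 0.05, -0.04] [0.022, 0.0, 0.0]
0.15 [-0.0, 0.11, -0.09] [0.043, 0.0, 0.0]
0.22 [-0.0, 0.17, -0.12] [0.065, 0.0, 0.0]
0.3 [-0.0, 0.23, -0.15] [0.087, 0.0, -0.0]
0.38 [-0.0, 0.3, -0.17] [0.108, 0.0, -0.0]
0.45 [-0.0, 0.37, -0.19] [0.13, 0.0, -0.0]
```

Request:
servo_tool(
  commands=[
    [14, [0, 0.05, -0.04], [0.022, 0, 0]],
    [14, [0, 0.11, -0.09], [0.043, 0, 0]],
    [14, [0, 0.17, -0.12], [0.065, 0, 0]],
    [14, [0, 0.23, -0.15], [0.087, 0, 0]],
    [14, [0, 0.3, -0.17], [0.108, 0, 0]],
    [14, [0, 0.37, -0.19], [0.13, 0, 0]],
    [14, [0, 0.37, -0.19], [0.13, 0, 0]],
  ],
  force=40,
)

```text
clock: 21.25
position: [0.6631, 0.0967, 0.2109]
eef_rot: [-2.932, 0.002, -1.168]
contact_force: [1.5, 5.3, 1.4]
gripper_width: 0.0155
grasp_force: 41.1
```

```bash
python3 st.py; python3 arc.py .45 .95 7
```

```text
21.25 [0.6631 0.0967 0.2109] w 0.0155 g 41.1 Ftool [-4.3 -3.7 -0.6] Mtool [ 0.72 -0.74  0.19] j [-0.01  0.39 -0.02  0.97  0.09 -1.97]
err vs model (tool) [ 0.0007 -0.0019 -0.0052]
0.52 [-0.0, 0.06, -0.03] [0.021, 0.0, 0.0]
0.59 [-0.0, 0.12, -0.05] [0.041, 0.0, 0.0]
0.66 [-0.0, 0.18, -0.06] [0.062, 0.0, 0.0]
0.74 [-0.0, 0.25, -0.07] [0.083, 0.0, 0.0]
0.81 [-0.0, 0.31, -0.08] [0.103, 0.0, 0.0]
0.88 [0.0, 0.38, -0.08] [0.124, 0.0, 0.0]
0.95 [-0.0, 0.44, -0.07] [0.145, 0.0, 0.0]
```

Forces are small and the motion matches the model; I continue the arc.

Request:
servo_tool(
  commands=[
    [14, [0, 0.06, -0.03], [0.021, 0, 0]],
    [14, [0, 0.12, -0.05], [0.041, 0, 0]],
    [14, [0, 0.18, -0.06], [0.062, 0, 0]],
    [14, [0, 0.25, -0.07], [0.083, 0, 0]],
    [14, [0, 0.31, -0.08], [0.103, 0, 0]],
    [14, [0, 0.38, -0.08], [0.124, 0, 0]],
    [14, [0, 0.44, -0.07], [0.145, 0, 0]],
    [14, [0, 0.44, -0.07], [0.145, 0, 0]],
  ],
)

```text
clock: 21.92
position: [0.6244, 0.0809, 0.2121]
eef_rot: [-2.698, 0.002, -1.165]
contact_force: [-3.4, 11.6, 19.2]
gripper_width: 0.0156
grasp_force: 42.7
```

```bash
python3 st.py; python3 arc.py .95 1.45 7
```

```text
21.9167 [0.6244 0.0809 0.2121] w 0.0156 g 42.7 Ftool [-12.1  -9.6 -16.7] Mtool [ 1.6  -2.45  0.22] j [-0.11  0.16 -0.42  0.59  0.21 -2.04]
err vs model (tool) [-0.0001 -0.0069 -0.006 ]
1.02 [0.0, 0.06, -0.0] [0.021, -0.0, 0.0]
1.09 [0.0, 0.13, -0.0] [0.041, 0.0, 0.0]
1.16 [-0.0, 0.19, 0.0] [0.062, 0.0, 0.0]
1.24 [0.0, 0.26, 0.01] [0.083, 0.0, -0.0]
1.31 [0.0, 0.32, 0.03] [0.103, 0.0, 0.0]
1.38 [0.0, 0.38, 0.05] [0.124, 0.0, 0.0]
1.45 [0.0, 0.44, 0.07] [0.145, 0.0, 0.0]
```

Request:
servo_tool(
  commands=[
    [14, [-0.02, 0, -0.03], [0, 0, 0]],
    [14, [-0.03, 0.06, -0.04], [0.021, 0, 0]],
    [14, [-0.035, 0.13, -0.04], [0.041, 0, 0]],
    [14, [-0.04, 0.19, -0.04], [0.062, 0, 0]],
    [14, [-0.04, 0.26, -0.03], [0.083, 0, 0]],
    [14, [-0.045, 0.32, -0.01], [0.103, 0, 0]],
    [14, [-0.05, 0.38, 0.01], [0.124, 0, 0]],
    [14, [-0.05, 0.38, 0.01], [0.124, 0, 0]],
  ],
)

```text
clock: 22.58
position: [0.5916, 0.0678, 0.1944]
eef_rot: [-2.506, -0.004, -1.17]
contact_force: [-6.2, -6.6, 19.7]
gripper_width: 0.0153
grasp_force: 45.0
```

```bash
python3 st.py; python3 arc.py 1.35 1.8 6; python3 - <<'E'
from h import *
s=np.load("s.npy"); read_camera("side")
print(np.round(place_of("side","mouth")[0]["uv"]),[(t,proj("side",stand(s,t)[1]["mouth"])[0].round().tolist()) for t in(1.1,1.2,1.3,1.4,1.5)])
E
```

```text
22.5833 [0.5916 0.0678 0.1944] w 0.0153 g 45.0 Ftool [  3.7  -5.  -20.8] Mtool [0.65 0.72 0.11] j [-0.21  0.03 -0.75  0.24  0.35 -2.09]
err vs model (tool) [-0.0009 -0.0045 -0.008 ]
1.42 [-0.0, 0.07, 0.01] [0.022, -0.0, -0.0]
1.5 [-0.0, 0.13, 0.03] [0.043, -0.0, -0.0]
1.58 [-0.0, 0.2, 0.06] [0.065, 0.0, 0.0]
1.65 [-0.0, 0.26, 0.09] [0.087, 0.0, 0.0]
1.72 [0.0, 0.32, 0.12] [0.108, 0.0, 0.0]
1.8 [-0.0, 0.37, 0.16] [0.13, 0.0, 0.0]
[284. 211.] [(1.1, [287.0, 208.0]), (1.2, [287.0, 210.0]), (1.3, [286.0, 212.0]), (1.4, [285.0, 214.0]), (1.5, [284.0, 216.0])]
```

Request:
servo_tool(
  commands=[
    [14, [0, 0, -0.03], [0, 0, 0]],
    [14, [0, 0.07, -0.03], [0.022, 0, 0]],
    [14, [0, 0.13, -0.02], [0.043, 0, 0]],
    [14, [-0.01, 0.2, 0.01], [0.065, 0, 0]],
    [14, [-0.01, 0.26, 0.04], [0.087, 0, 0]],
    [14, [-0.01, 0.32, 0.08], [0.108, 0, 0]],
    [14, [-0.01, 0.32, 0.08], [0.108, 0, 0]],
  ],
)

```text
clock: 23.27
position: [0.5698, 0.0598, 0.1659]
eef_rot: [-2.342, -0.003, -1.172]
contact_force: [-5.0, -9.2, 5.8]
gripper_width: 0.0149
grasp_force: 46.1
```

```bash
python3 st.py; python3 arc.py 1.7 1.92 4
```

```text
23.2667 [0.5698 0.0598 0.1659] w 0.0149 g 46.1 Ftool [ 6.6  1.5 -9.9] Mtool [-0.48  1.37  0.08] j [-0.32  0.03 -1.02 -0.13  0.49 -2.12]
err vs model (tool) [-0.0021 -0.0001 -0.0089]
1.76 [0.0, 0.05, 0.02] [0.016, 0.0, 0.0]
1.81 [0.0, 0.09, 0.04] [0.032, 0.0, -0.0]
1.86 [0.0, 0.13, 0.07] [0.048, -0.0, 0.0]
1.92 [-0.0, 0.18, 0.1] [0.064, 0.0, 0.0]
```

Request:
servo_tool(
  commands=[
    [14, [0.01, 0.05, 0.02], [0.016, 0, 0]],
    [14, [0.02, 0.09, 0.04], [0.032, 0, 0]],
    [14, [0.02, 0.14, 0.06], [0.048, 0, 0]],
    [14, [0.02, 0.18, 0.09], [0.055, 0, 0]],
    [14, [0.02, 0.18, 0.09], [0.055, 0, 0]],
  ],
)

```text
clock: 23.68
position: [0.5642, 0.0578, 0.1461]
eef_rot: [-2.258, 0.001, -1.168]
contact_force: [-2.6, 0.1, 4.4]
gripper_width: 0.0154
grasp_force: 46.3
```

```bash
python3 st.py; python3 - <<'E'
from h import *
a=cv2.resize(read_camera("side")[150:290,240:380,::-1],(400,400),interpolation=cv2.INTER_CUBIC)
b=cv2.resize(read_camera("top")[140:280,240:380,::-1],(400,400),interpolation=cv2.INTER_CUBIC)
cv2.imwrite("pics/a9.png",np.hstack([a,b]))
for c in("side","top"):
    for q in("tube_1","mouth"): print(c,q,[(np.round(d["uv"]).tolist(),round(d["score"],2)) for d in place_of(c,q)])
E
```

```text
23.6833 [0.5642 0.0578 0.1461] w 0.0154 g 46.3 Ftool [-1.1 -1.9 -4.6] Mtool [-0.03 -0.1   0.1 ] j [-0.38  0.1  -1.14 -0.39  0.58 -2.14]
side tube_1 [([289.0, 241.0], 0.63), ([291.0, 235.0], 0.62), ([296.0, 245.0], 0.47)]
side mouth [([274.0, 222.0], 0.7)]
top tube_1 [([337.0, 199.0], 0.7), ([282.0, 206.0], 0.61), ([282.0, 216.0], 0.53), ([285.0, 208.0], 0.52)]
top mouth []
```

View pics/a9.png

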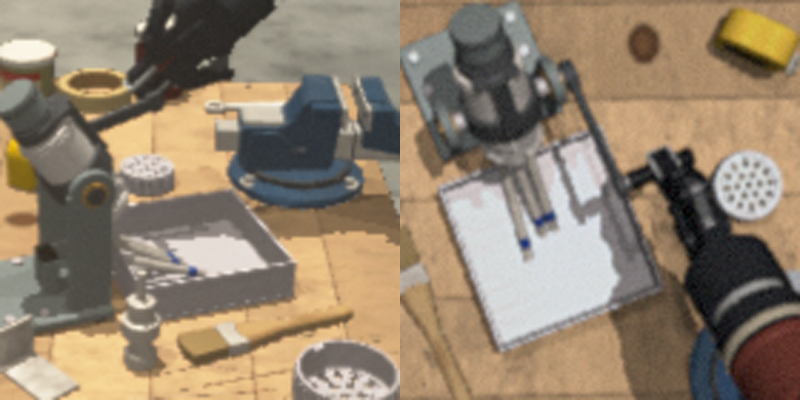

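All three tubes lie in the tray (top crop (520,210), (545,190), side crop (160,255)), the cap stands upright at top crop (747,186), and the tray is in place. Now I swing back along the recorded path.

```bash
cat > back.py <<'E'
import sys; from h import *
from scipy.interpolate import CubicSpline
s=np.load("s.npy")
P=np.array([[.5642,.0578,.1461],[.5698,.0598,.1659],[.5910,.0690,.1960],[.6236,.0825,.2141],[.6631,.0970,.2109],[.6954,.1096,.1905]])
pit=np.radians([50.6,45.8,36.4,25.4,12,0]); u=np.r_[0,np.cumsum(np.linalg.norm(np.diff(P,axis=0),axis=1))]
f=CubicSpline(u,np.c_[P,pit]); o=get_obs()
a,b,n=float(sys.argv[1]),float(sys.argv[2]),int(sys.argv[3]); print("len",u.round(3),"err",(o["position"]-f(a)[:3]).round(4))
R0=Rtool(s[2],f(a)[3],np.pi); p0=f(a)[:3]
for w in np.linspace(a,b,n+1)[1:]:
    q=f(w); print(round(w,3),(R0.T@(q[:3]-p0)/.1).round(2).tolist(),(R.from_matrix(R0.T@Rtool(s[2],q[3],np.pi)).as_rotvec()/(np.pi/2)).round(3).tolist())
E
python3 back.py 0 .06 8; python3 back.py .06 .12 8
```

```text
len [0.    0.021 0.059 0.098 0.14  0.181] err [-0.0001 -0.     -0.    ]
0.008 [0.0, -0.07, -0.04] [-0.019, -0.0, -0.0]
0.015 [0.0, -0.14, -0.06] [-0.038, -0.0, -0.0]
0.022 [0.0, -0.21, -0.08] [-0.058, -0.0, -0.0]
0.03 [0.0, -0.28, -0.1] [-0.078, -0.0, -0.0]
0.038 [0.0, -0.36, -0.11] [-0.099, -0.0, -0.0]
0.045 [0.0, -0.43, -0.11] [-0.119, -0.0, -0.0]
0.052 [0.0, -0.51, -0.1] [-0.14, -0.0, -0.0]
0.06 [0.0, -0.58, -0.09] [-0.162, -0.0, -0.0]
len [0.    0.021 0.059 0.098 0.14  0.181] err [-0.0279 -0.0117 -0.0508]
0.068 [-0.0, -0.08, -0.0] [-0.022, -0.0, -0.0]
0.075 [-0.0, -0.15, 0.0] [-0.044, 0.0, 0.0]
0.082 [0.0, -0.23, 0.01] [-0.067, -0.0, 0.0]
0.09 [0.0, -0.3, 0.03] [-0.091, -0.0, 0.0]
0.098 [0.0, -0.37, 0.06] [-0.116, -0.0, -0.0]
0.105 [0.01, -0.44, 0.09] [-0.141, -0.0, -0.0]
0.112 [0.01, -0.5, 0.13] [-0.167, -0.0, -0.0]
0.12 [0.01, -0.56, 0.18] [-0.194, -0.0, -0.0]
```

Request:
servo_tool(
  commands=[
    [14, [0, -0.07, -0.04], [-0.019, 0, 0]],
    [14, [0, -0.14, -0.06], [-0.038, 0, 0]],
    [14, [0, -0.21, -0.08], [-0.058, 0, 0]],
    [14, [0, -0.28, -0.1], [-0.078, 0, 0]],
    [14, [0, -0.36, -0.11], [-0.099, 0, 0]],
    [14, [0, -0.43, -0.11], [-0.119, 0, 0]],
    [14, [0, -0.51, -0.1], [-0.14, 0, 0]],
    [14, [0, -0.58, -0.09], [-0.162, 0, 0]],
    [14, [0, -0.58, -0.09], [-0.162, 0, 0]],
  ],
)

```text
clock: 24.73
position: [0.5923, 0.0693, 0.1976]
eef_rot: [-2.516, -0.0, -1.169]
contact_force: [-14.3, -8.1, 17.8]
gripper_width: 0.0152
grasp_force: 47.2
```

```bash
python3 st.py; python3 back.py .06 .06 1
```

```text
24.7333 [0.5923 0.0693 0.1976] w 0.0152 g 47.2 Ftool [  1.9   2.8 -23.9] Mtool [-1.43  0.52  0.19] j [-0.21  0.03 -0.73  0.27  0.34 -2.09]
len [0.    0.021 0.059 0.098 0.14  0.181] err [ 0.0003 -0.0001  0.0007]
0.06 [0.0, 0.0, 0.0] [0.0, 0.0, 0.0]
```

Request:
servo_tool(
  commands=[
    [14, [0, -0.04, -0.03], [-0.01, 0, 0]],
    [14, [0, -0.08, -0.04], [-0.022, 0, 0]],
    [14, [0, -0.15, -0.05], [-0.044, 0, 0]],
    [14, [0, -0.23, -0.04], [-0.067, 0, 0]],
    [14, [0, -0.3, -0.02], [-0.091, 0, 0]],
    [14, [0, -0.37, 0.01], [-0.116, 0, 0]],
    [14, [0.01, -0.44, 0.05], [-0.141, 0, 0]],
    [14, [0.01, -0.5, 0.09], [-0.167, 0, 0]],
    [14, [0.01, -0.56, 0.14], [-0.194, 0, 0]],
    [14, [0.01, -0.56, 0.14], [-0.194, 0, 0]],
  ],
)

```text
clock: 25.57
position: [0.6425, 0.0907, 0.2181]
eef_rot: [-2.82, 0.002, -1.167]
contact_force: [-0.9, 1.7, 6.7]
gripper_width: 0.0149
grasp_force: 46.1
```

```bash
python3 st.py; python3 back.py .12 .187 8
```

```text
25.5667 [0.6425 0.0907 0.2181] w 0.0149 g 46.1 Ftool [-1.9 -2.  -6.4] Mtool [-0.2  -0.36  0.3 ] j [-0.05  0.27 -0.21  0.8   0.14 -2.  ]
len [0.    0.021 0.059 0.098 0.14  0.181] err [-0.0014  0.0007  0.0029]
0.128 [0.0, -0.08, 0.04] [-0.03, -0.0, -0.0]
0.137 [0.01, -0.15, 0.08] [-0.06, -0.0, 0.0]
0.145 [0.01, -0.22, 0.14] [-0.09, -0.0, 0.0]
0.154 [0.02, -0.28, 0.19] [-0.119, -0.0, 0.0]
0.162 [0.02, -0.34, 0.26] [-0.148, -0.0, 0.0]
0.17 [0.02, -0.39, 0.32] [-0.175, -0.0, 0.0]
0.179 [0.02, -0.43, 0.39] [-0.201, -0.0, -0.0]
0.187 [0.02, -0.47, 0.46] [-0.225, -0.0, -0.0]
```

Request:
servo_tool(
  commands=[
    [14, [0, -0.08, 0.03], [-0.03, 0, 0]],
    [14, [0.01, -0.15, 0.07], [-0.06, 0, 0]],
    [14, [0.01, -0.22, 0.13], [-0.09, 0, 0]],
    [14, [0.01, -0.28, 0.18], [-0.119, 0, 0]],
    [14, [0.01, -0.34, 0.25], [-0.148, 0, 0]],
    [14, [0.01, -0.39, 0.31], [-0.175, 0, 0]],
    [14, [0.01, -0.44, 0.38], [-0.201, 0, 0]],
    [14, [0.01, -0.48, 0.44], [-0.225, 0, 0]],
    [14, [0.01, -0.48, 0.44], [-0.225, 0, 0]],
    [14, [0.01, -0.48, 0.44], [-0.225, 0, 0]],
  ],
)

```text
clock: 26.4
position: [0.6937, 0.1106, 0.1919]
eef_rot: [3.106, 0.001, -1.169]
contact_force: [-15.7, -9.1, 16.9]
gripper_width: 0.0151
grasp_force: 52.5
```

```bash
python3 st.py
```

```text
26.4 [0.6937 0.1106 0.1919] w 0.0151 g 52.5 Ftool [  2.2  18.6 -16.3] Mtool [-3.7   0.27  0.29] j [ 0.06  0.69  0.47  1.38 -0.01 -1.91]
```

Request:
servo_tool(
  commands=[
    [20, [0, 0.02, -0.02], [0, 0, 0]],
    [30, [0, 0.03, -0.02], [0, 0, 0]],
    [45, [0, 0.03, -0.02], [0, 0, 0]],
    [50, [0, 0.03, -0.02], [0, 0, 0]],
    [50, [0, 0.03, -0.02], [0, 0, 0]],
    [50, [0, 0.03, -0.02], [0, 0, 0]],
  ],
)

```text
clock: 26.9
position: [0.6934, 0.1111, 0.1931]
eef_rot: [3.111, 0.002, -1.168]
contact_force: [-0.5, -0.7, -0.7]
gripper_width: 0.0501
grasp_force: 0.0
```

Request:
servo_tool(
  commands=[
    [50, [0, 0, -0.2], [0, 0, 0]],
    [50, [0, 0, -0.5], [0, 0, 0]],
    [50, [0, 0, -0.9], [0, 0, 0]],
    [50, [0, 0, -1], [0, 0, 0]],
    [50, [0, 0, -1], [0, 0, 0]],
  ],
)

```text
clock: 27.32
position: [0.6979, 0.1123, 0.2972]
eef_rot: [3.117, -0.0, -1.168]
contact_force: [-0.6, 0.5, 0.4]
gripper_width: 0.0501
grasp_force: 0.0
```

Request:
servo_tool(
  commands=[
    [50, [0.4, 0.1, -0.1], [0, 0, 0]],
    [50, [0.8, 0.3, -0.2], [0, 0, 0]],
    [50, [1, 0.5, -0.2], [0, 0, 0]],
    [50, [1, 0.5, -0.2], [0, 0, 0]],
    [50, [1, 0.5, -0.2], [0, 0, 0]],
  ],
)

```text
clock: 27.73
position: [0.6896, -0.0013, 0.314]
eef_rot: [3.11, 0.002, -1.171]
contact_force: [0.3, 0.8, -0.5]
gripper_width: 0.05
grasp_force: 0.0
```

```bash
python3 st.py; python3 - <<'E'
from h import *
s=np.load("s.npy")
ref={c:cv2.imread(f"pics/{c}0.png") for c in("side","top")}
for c in("side","top"):
    im=read_camera(c)[:,:,::-1]
    for q in("handle","mouth","cap","tray","tube_1","cutting_head","cut_bracket","chip_brush","tape_measure"):
        print(c,q,[(np.round(d["uv"]).tolist(),round(d["score"],2)) for d in place_of(c,q)[:4]])
E
```

```text
27.7333 [ 0.6896 -0.0013  0.314 ] w 0.05 g 0.0 Ftool [-0.6 -0.6  0.5] Mtool [ 0.03 -0.03 -0.02] j [-0.1   0.68  0.75  1.67 -0.01 -2.07]
side handle [([233.0, 169.0], 0.81), ([289.0, 276.0], 0.15)]
side mouth [([276.0, 191.0], 0.77), ([332.0, 266.0], 0.19)]
side cap [([368.0, 318.0], 0.71), ([290.0, 216.0], 0.6), ([362.0, 285.0], 0.6), ([234.0, 167.0], 0.6)]
side tray [([306.0, 242.0], 0.78), ([286.0, 276.0], 0.46), ([269.0, 251.0], 0.37)]
side tube_1 [([299.0, 250.0], 0.63), ([290.0, 238.0], 0.49), ([291.0, 240.0], 0.43)]
side cutting_head [([286.0, 276.0], 0.63)]
side cut_bracket [([252.0, 278.0], 0.68), ([290.0, 240.0], 0.54)]
side chip_brush [([331.0, 264.0], 0.93)]
side tape_measure [([252.0, 213.0], 0.52)]
top handle [([311.0, 129.0], 0.56)]
top mouth [([282.0, 187.0], 0.93)]
top cap [([160.0, 278.0], 0.91), ([215.0, 275.0], 0.76), ([362.0, 204.0], 0.7)]
top tray [([296.0, 221.0], 0.68)]
top tube_1 [([288.0, 209.0], 0.66), ([285.0, 204.0], 0.53), ([279.0, 216.0], 0.46), ([363.0, 158.0], 0.21)]
top cutting_head [([231.0, 205.0], 0.49)]
top cut_bracket [([220.0, 176.0], 0.87)]
top chip_brush [([248.0, 250.0], 0.71)]
top tape_measure [([308.0, 129.0], 0.63), ([362.0, 159.0], 0.61)]
```

```bash
python3 - <<'E'
from h import *
for c,pts in(("top",[(275,262),(331,240),(305,130)]),("side",[(341,245),(320,222),(233,167)])):
    ref=cv2.imread(f"pics/{c}0.png"); im=np.ascontiguousarray(read_camera(c)[:,:,::-1])
    for u,v in pts:
        r=cv2.matchTemplate(im[v-22:v+22,u-22:u+22],ref[v-12:v+12,u-12:u+12],cv2.TM_CCOEFF_NORMED); _,m,_,l=cv2.minMaxLoc(r)
        print(c,(u,v),"shift",l[0]-10,l[1]-10,round(m,2))
E
```

```text
top (275, 262) shift 10 -4 0.35
top (331, 240) shift 0 0 0.53
top (305, 130) shift 0 0 0.98
side (341, 245) shift 0 0 0.45
side (320, 222) shift 0 0 0.79
side (233, 167) shift 0 0 1.0
```

```bash
python3 -c "
from bench import *
print(hand_in())"
```

```text
the job is handed in; nothing more can be done
None
```

I handed the job in at about 28 s of the 72 s allowed: the cap is off and standing right way up on the bare bench, all three tubes are in the tray, and the barrel is back against its rest. In the last pictures the crank grip is exactly at its start position and the bystanders, as far as the networks locate them, are where they began. The tray shows no shift at three of the four spots I compared; the fourth did not match well enough to tell.

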